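# Load the carrier spin dryer, prove the rotor free by hand and re-arm it

### The arm

A 6-joint arm with a two-finger parallel gripper is mounted at the origin on a cart in front of the work surface, level with it; the furniture and walls round the work are solid. World frame = base frame: x ahead of the robot, y to its left, z up, the work surface at z = 0. Lengths are in m, angles in rad, forces in N, time in s.
With the tool pointing down it reaches from about 0.375 to 0.975 m from the base axis. Payload 3.8 kg.
Tool frame: the origin (TCP) lies at the very end of the fingers, on their centre line; the grasp point (between the pads) lies bot.grip_point_offset behind it (bot.grip_point_offset is the distance from the TCP to the grasp point, in m); z points along the fingers, y is the line along which they close (so a half turn about z gives the same grasp; the last joint's range is limited). The gripper opens to 85 mm and grips with 20 to 120 N. Pads are 22 mm wide; open, the fingers measure 114 mm over their backs; the gripper's body (76 mm by 85 mm) begins 54 mm behind the grasp point. The pads swing forward as they close: fully open they stand 13 mm farther back than shut.
Start: joints at [1.191, 0.264, 1.604, -0, 1.274, -0.037], TCP at [0.227, 0.636, 0.231] pointing down, gripper open.
Joint ranges: [-2.63, 2.63], [-0.94, 2.18], [0.31, 2.57], [-1.31, 4.45], [0, 2.66], [-2.55, 2.55]. Speed limits (rad/s): [2.57, 2.57, 3.14, 3.14, 3.14, 3.14].

### API

Orientations are given as a rotation vector (axis times angle).
In Python, from workcell import bot, vision gives the robot as it stands.
- The arm moves only by the tool play_rows, never from a script. Its argument "rows" is a list of rows, each an object of numbers: "dx", "dy", "dz": the shift along the tool's x, y, z as a fraction of full scale; "roll": the turn about the tool's z as a fraction of full scale; "fingers": the closure, from 0 (fully open) to 1 (shut). In form: [{"dx": .., "dy": .., "dz": .., "roll": .., "fingers": ..}, ...]. A call has 1 to 20 rows; each row shifts and turns the commanded pose from where the row before left it, along the tool's axes as they then stand; what a row does not reach is not made up. Full scale, the value 1, is 0.04 m for a shift and 4 degrees for a turn. A row lasts 1/12 s, in which the tool goes at most 41.7 mm and 7.16 degrees, less where a joint would pass 70% of its speed; a pose out of reach is approached as far as the arm can. A call with a number of a shift or a turn outside -1 to 1 is refused whole. A call with a gripper value outside its range is refused whole. The fingers move at their own pace and stop on an object; "grip_force" is the grip in N (left out, the last holds). Time passes only in rows, so rows that do not move let the fingers close. It gives the time, the measured TCP pose, the force and the opening at its end, in the units of the state.
- bot.read_state(): the state, without advancing time (a new reading comes with each control period).
- vision.read_camera(name): name is "scene" or "top"; returns a dict with "pixels" (480x640x3 uint8, red, green, blue), "depth" (480x640 float32, m along the optical axis (not along the pixel's ray), 0 where there is no reading), "fx", "fy", "cx", "cy" (pixels), "R" (3x3) and "t" (3): a world point X has camera coordinates R X + t. Camera axes: x right, y down, z forward; pixel columns grow to the right and rows downward; lengths in m; the calibration is good to about 2 mm. A picture is of the moment at which its call begins.
- bot.finish_job(): hands the job in, once; it reports no verdict.
The state is a dict: "time": time; "q": joint angles; "joint_vel": joint speeds; "joint_torque": joint torques, N m; "tool_pos": TCP position; "tcp_rot": TCP orientation; "wrist_force": force on the tool from outside, world axes, zero at the start; "torque": the same for the moment, N m; "width": opening from 0.0 (shut) to 1.0 (fully open).
Only numpy, scipy, OpenCV 4.12 (cv2) and the standard library are available. Lean on these libraries where they do the work, as an engineer would, in place of code of your own. Each camera call takes 0.05 s, during which the arm holds its last target. There are 200 camera calls.

### The job

Turn the spin dryer's red isolator off before you reach in, open its clear lid, and lay every white wafer carrier that is on the bench flat in a seat of the rotor, one to a seat, and fill any seat left over with an orange balance blank. With the three seats full, give the rotor a good push by hand and let go, so that it is seen to run on freely by itself for more than a second; then close the clear lid fully and turn the isolator back on. Keep the hand off the rotor while the isolator is on, and leave the other things on the bench alone.

Things in the scene. Friction and masses are not known exactly. Their poses are not given: they have to be found in the camera images.
- spin_dryer: bench spin dryer, fixed: white housing with a 236 x 212 mm deck 50 mm above the bench, and on its left (+y) a pod of 100 x 67 mm of the same height that carries the isolator. Origin on the bench below the rotor axis; -x is its front, +x its back, where the lid is hinged
- isolator (a joint): red rotary isolator handle on the yellow plate of the pod: 0 rad is on (bar along the dryer's x axis, white mark at the green dot), 1.047 rad (60 degrees counter-clockwise seen from above) is off (white mark at the black dot). Over-centre: let go anywhere between, it snaps to the nearer end; about 0.1 N m turns it
- isolator_grip (a point): on the vertical axis of the isolator handle, 6 mm below the top of its bar; the bar is 46 mm long, 13 mm thick, its top 96 mm and its underside 66 mm above the bench. This point's x axis lies along the bar and turns with it
- rotor (a joint): angle of the rotor about its vertical axis, rad, counter-clockwise from above positive, no stops; very free: pushed to 2 rad/s it runs on for some seconds. It may also turn a little when it is loaded
- rotor_hub (a point): top of the hub nut, on the rotor axis, 77 mm above the bench. The rotor has three round lobes (the seats, 120 degrees apart), 173 mm over all; their side faces reach from 64 to 75 mm above the bench, over a floor at 51 mm. Closed fingers set down in a gap midway between two seats, 70 mm from the axis, push the lobe ahead when moved along the tangent and a little inwards
- seat_0 (a point): centre of the floor of rotor seat 0, 70 mm above the bench, 48 mm from the rotor axis: a shallow round dish, 70 mm inside, its rim 5 mm above the floor and 77 mm across. Seated = lying flat on the floor (3 mm play all round). Keep fingertips 6 mm or more above the floor to clear the rim; fingers closing along the rotor's tangent clear the neighbours
- seat_1 (a point): centre of the floor of rotor seat 1, 70 mm above the bench, 48 mm from the rotor axis: a shallow round dish, 70 mm inside, its rim 5 mm above the floor and 77 mm across. Seated = lying flat on the floor (3 mm play all round). Keep fingertips 6 mm or more above the floor to clear the rim; fingers closing along the rotor's tangent clear the neighbours
- seat_2 (a point): centre of the floor of rotor seat 2, 70 mm above the bench, 48 mm from the rotor axis: a shallow round dish, 70 mm inside, its rim 5 mm above the floor and 77 mm across. Seated = lying flat on the floor (3 mm play all round). Keep fingertips 6 mm or more above the floor to clear the rim; fingers closing along the rotor's tangent clear the neighbours
- lid (a joint): clear domed lid (194 mm diameter, 50 mm deep, top 105 mm above the bench when closed), hinged along the dryer's y axis at the back of the deck, 115 mm behind the rotor axis, 59 mm above the bench: 0 rad is closed (as at the start), 1.5 rad is fully open, standing upright. Lifted past 1.4 rad it stays open; let go below 1.2 rad it sinks shut by itself in some seconds, damped
- lid_tab (a point): middle of the lid's blue tab (42 mm long in the lid's radial direction, 42 mm wide along the hinge's direction, 10 mm thick), 236 mm from the hinge; with the lid closed it juts out at the front, 63 mm above the bench, 13 mm above the deck; with the lid open it stands upright, about 295 mm above the bench, its top end 15 mm above this point. 3 N here moves the lid
- carrier_a: round white flat wafer carrier (closed dish), 63 mm diameter, 14 mm high, about 35 g; origin at the centre of its underside, z up; grasp across the rim. May be absent (then None from the start)
- carrier_b: round white flat wafer carrier (closed dish), 63 mm diameter, 14 mm high, about 35 g; origin at the centre of its underside, z up; grasp across the rim. May be absent (then None from the start)
- carrier_c: round white flat wafer carrier (closed dish), 63 mm diameter, 14 mm high, about 35 g; origin at the centre of its underside, z up; grasp across the rim. May be absent (then None from the start)
- blank_a: orange balance blank, a round puck of the same size as a carrier (63 mm diameter, 14 mm high, about 35 g); origin at the centre of its underside, z up; grasp across the rim
- blank_b: orange balance blank, a round puck of the same size as a carrier (63 mm diameter, 14 mm high, about 35 g); origin at the centre of its underside, z up; grasp across the rim
- microscope_2: large fixed microscope; origin under its stand, x along its stand. Its black stage, 200 mm along x and 250 mm along y, overhangs the bench from 175 to 188 mm up, centred at (4, -31) mm in its own frame; above it nosepiece, tube and lamp house rise past 400 mm. Keep the gripper out of it: go round its front (robot) side, within 0.39 m of the base axis
- lens_canister_1: black lens canister, 37 mm diameter, 62 mm high, a bystander; origin under its centre
- lens_canister_2: white lens canister, 41 mm diameter, 50 mm high, a bystander; origin under its centre
- objective_20: white microscope objective, 28 mm diameter, 44 mm high, a bystander; origin under its centre
There are look-alikes about, which are no part of the job. What is shaped like the blank_b but green is not meant.

How it is judged:
On the way, in this order (a step that is already met when the one before it is completed fails the run):
1. the isolator is turned off (value of joint isolator above 0.95 rad), for 0.2 s.
2. isolator off: every carrier lies flat in a seat, no seat is empty and the rotor stands still (value of joint isolator above 0.95 rad and ((distance between carrier_a and seat_0 below 0.0065 m and angle between carrier_a's own z axis and vertical below 0.05 rad) or (distance between carrier_a and seat_1 below 0.0065 m and angle between carrier_a's own z axis and vertical below 0.05 rad) or (distance between carrier_a and seat_2 below 0.0065 m and angle between carrier_a's own z axis and vertical below 0.05 rad)) and ((distance between carrier_b and seat_0 below 0.0065 m and angle between carrier_b's own z axis and vertical below 0.05 rad) or (distance between carrier_b and seat_1 below 0.0065 m and angle between carrier_b's own z axis and vertical below 0.05 rad) or (distance between carrier_b and seat_2 below 0.0065 m and angle between carrier_b's own z axis and vertical below 0.05 rad)) and ((distance between carrier_c and seat_0 below 0.0065 m and angle between carrier_c's own z axis and vertical below 0.05 rad) or (distance between carrier_c and seat_1 below 0.0065 m and angle between carrier_c's own z axis and vertical below 0.05 rad) or (distance between carrier_c and seat_2 below 0.0065 m and angle between carrier_c's own z axis and vertical below 0.05 rad)) and ((distance between carrier_a and seat_0 below 0.0065 m and angle between carrier_a's own z axis and vertical below 0.05 rad) or (distance between carrier_b and seat_0 below 0.0065 m and angle between carrier_b's own z axis and vertical below 0.05 rad) or (distance between carrier_c and seat_0 below 0.0065 m and angle between carrier_c's own z axis and vertical below 0.05 rad) or (distance between blank_a and seat_0 below 0.0065 m and angle between blank_a's own z axis and vertical below 0.05 rad) or (distance between blank_b and seat_0 below 0.0065 m and angle between blank_b's own z axis and vertical below 0.05 rad)) and ((distance between carrier_a and seat_1 below 0.0065 m and angle between carrier_a's own z axis and vertical below 0.05 rad) or (distance between carrier_b and seat_1 below 0.0065 m and angle between carrier_b's own z axis and vertical below 0.05 rad) or (distance between carrier_c and seat_1 below 0.0065 m and angle between carrier_c's own z axis and vertical below 0.05 rad) or (distance between blank_a and seat_1 below 0.0065 m and angle between blank_a's own z axis and vertical below 0.05 rad) or (distance between blank_b and seat_1 below 0.0065 m and angle between blank_b's own z axis and vertical below 0.05 rad)) and ((distance between carrier_a and seat_2 below 0.0065 m and angle between carrier_a's own z axis and vertical below 0.05 rad) or (distance between carrier_b and seat_2 below 0.0065 m and angle between carrier_b's own z axis and vertical below 0.05 rad) or (distance between carrier_c and seat_2 below 0.0065 m and angle between carrier_c's own z axis and vertical below 0.05 rad) or (distance between blank_a and seat_2 below 0.0065 m and angle between blank_a's own z axis and vertical below 0.05 rad) or (distance between blank_b and seat_2 below 0.0065 m and angle between blank_b's own z axis and vertical below 0.05 rad)) and velocity of joint rotor between -0.3 and 0.3 rad/s), for 0.3 s.
3. isolator off: pushed by hand, the rotor runs on by itself at over 0.5 rad/s for 1 s with nothing of the robot touching it (value of joint isolator above 0.95 rad and (velocity of joint rotor above 0.5 rad/s or velocity of joint rotor below -0.5 rad/s) and contact force between the arm and rotor below 0.05 N and contact force between the arm and carrier_a below 0.05 N and contact force between the arm and carrier_b below 0.05 N and contact force between the arm and carrier_c below 0.05 N and contact force between the arm and blank_a below 0.05 N and contact force between the arm and blank_b below 0.05 N), for 1 s.
4. the lid is closed with the isolator still off (value of joint isolator above 0.95 rad and value of joint lid below 0.06 rad), for 0.3 s.
At the end, for the whole second after the job is handed in: Isolator on (under 0.1 rad), lid closed (under 0.06 rad), every carrier present with its origin within 6.5 mm of a seat's centre and level within 0.05 rad, every seat holding one carrier or blank, the rotor turning at less than 0.5 rad/s (value of joint isolator below 0.1 rad and value of joint lid below 0.06 rad and ((distance between carrier_a and seat_0 below 0.0065 m and angle between carrier_a's own z axis and vertical below 0.05 rad) or (distance between carrier_a and seat_1 below 0.0065 m and angle between carrier_a's own z axis and vertical below 0.05 rad) or (distance between carrier_a and seat_2 below 0.0065 m and angle between carrier_a's own z axis and vertical below 0.05 rad)) and ((distance between carrier_b and seat_0 below 0.0065 m and angle between carrier_b's own z axis and vertical below 0.05 rad) or (distance between carrier_b and seat_1 below 0.0065 m and angle between carrier_b's own z axis and vertical below 0.05 rad) or (distance between carrier_b and seat_2 below 0.0065 m and angle between carrier_b's own z axis and vertical below 0.05 rad)) and ((distance between carrier_c and seat_0 below 0.0065 m and angle between carrier_c's own z axis and vertical below 0.05 rad) or (distance between carrier_c and seat_1 below 0.0065 m and angle between carrier_c's own z axis and vertical below 0.05 rad) or (distance between carrier_c and seat_2 below 0.0065 m and angle between carrier_c's own z axis and vertical below 0.05 rad)) and ((distance between carrier_a and seat_0 below 0.0065 m and angle between carrier_a's own z axis and vertical below 0.05 rad) or (distance between carrier_b and seat_0 below 0.0065 m and angle between carrier_b's own z axis and vertical below 0.05 rad) or (distance between carrier_c and seat_0 below 0.0065 m and angle between carrier_c's own z axis and vertical below 0.05 rad) or (distance between blank_a and seat_0 below 0.0065 m and angle between blank_a's own z axis and vertical below 0.05 rad) or (distance between blank_b and seat_0 below 0.0065 m and angle between blank_b's own z axis and vertical below 0.05 rad)) and ((distance between carrier_a and seat_1 below 0.0065 m and angle between carrier_a's own z axis and vertical below 0.05 rad) or (distance between carrier_b and seat_1 below 0.0065 m and angle between carrier_b's own z axis and vertical below 0.05 rad) or (distance between carrier_c and seat_1 below 0.0065 m and angle between carrier_c's own z axis and vertical below 0.05 rad) or (distance between blank_a and seat_1 below 0.0065 m and angle between blank_a's own z axis and vertical below 0.05 rad) or (distance between blank_b and seat_1 below 0.0065 m and angle between blank_b's own z axis and vertical below 0.05 rad)) and ((distance between carrier_a and seat_2 below 0.0065 m and angle between carrier_a's own z axis and vertical below 0.05 rad) or (distance between carrier_b and seat_2 below 0.0065 m and angle between carrier_b's own z axis and vertical below 0.05 rad) or (distance between carrier_c and seat_2 below 0.0065 m and angle between carrier_c's own z axis and vertical below 0.05 rad) or (distance between blank_a and seat_2 below 0.0065 m and angle between blank_a's own z axis and vertical below 0.05 rad) or (distance between blank_b and seat_2 below 0.0065 m and angle between blank_b's own z axis and vertical below 0.05 rad)) and velocity of joint rotor between -0.5 and 0.5 rad/s and velocity of joint lid between -0.1 and 0.1 rad/s); the robot touches nothing.
It fails at once if the hand touches the rotor while the isolator is on (value of joint isolator below 0.45 rad and contact force between the arm and rotor above 0.5 N).
It fails at once if a bystander (canister, objective) is moved more than 30 mm (distance of any of lens_canister_1, lens_canister_2, objective_20 from where it was at the start of the episode above 0.03 m).
Of carrier_a, carrier_b, carrier_c only 1 to 3 are there at a start; the rules pass over those that are not, and their reading is None.
At some moment in a run one of blank_a, blank_b may be knocked a few centimetres aside while the robot is not near it.
Once in a run the grip may slacken for a moment while it holds something.
It also fails if it takes over 200 s, if anything falls off the work surface, if the arm or the gripper's body presses on something with over 40 N, if the wrist force passes 120 N, or if a joint passes its speed limit or range.

## Working session

There is one attempt and no reset: what is moved stays moved. The work goes in short steps, Python scripts to look and compute and a tool call to move; the robot and the scene stay as the last step left them, time stands still between calls to the robot, and variables do not carry over. Pictures are saved under pics/ and viewed, on a budget of 14 in all, crops included, one or two more only if the job needs it, and the job is handed in when it is done.

Besides the shell and the picture viewer there is one more tool, called after "Call:" as name(argument=value, ...) on one line, values as JSON. play_rows: Moves the arm, as the interface text tells. Its arguments: {"type":"object","properties":{"rows":{"type":"array","items":{"type":"object","properties":{"dx":{"type":"number","minimum":-1,"maximum":1},"dy":{"type":"number","minimum":-1,"maximum":1},"dz":{"type":"number","minimum":-1,"maximum":1},"roll":{"type":"number","minimum":-1,"maximum":1},"fingers":{"type":"number"}}}},"grip_force":{"type":"number"}},"required":["rows"]}

```bash
mkdir -p pics; ls; cat > h.py <<'E'
import numpy as np, cv2
from workcell import bot, vision
def cam(n, save=None):
    c=vision.read_camera(n)
    if save: cv2.imwrite('pics/'+save+'.png', c['pixels'][:,:,::-1])
    return c
def cloud(c):
    d=c['depth']; v,u=np.mgrid[:480,:640]
    P=np.stack([(u-c['cx'])/c['fx']*d,(v-c['cy'])/c['fy']*d,d],-1)
    W=(P-c['t'])@c['R']; W[d==0]=np.nan
    return W
def px(c,X):
    p=c['R']@np.array(X)+c['t']; return c['fx']*p[0]/p[2]+c['cx'], c['fy']*p[1]/p[2]+c['cy']
E
python3 - <<'E'
from h import *
for n in('top','scene'):
    c=cam(n,n+'0'); print(n,-c['R'].T@c['t'],c['R'][2])
    np.savez(n+'0.npz',**c)
s=bot.read_state(); print(s, bot.grip_point_offset)
E
```

```text
pics
top [0.32319142 0.00384629 1.40972224] [ 0.19652577 -0.03775885 -0.97977135]
scene [-0.49830118  0.88868788  0.68089316] [ 0.69770726 -0.59679438 -0.39628405]
{'time': 0.1, 'q': array([ 1.19109104e+00,  2.64676674e-01,  1.60522831e+00, -1.62451613e-05,
        1.27371745e+00, -3.69075391e-02]), 'joint_vel': array([ 0.00154408, -0.00287249, -0.00269046,  0.00052978, -0.00046571,
        0.00044591]), 'joint_torque': array([ 1.78362247e-04, -5.16703570e+01, -3.68591201e+01, -1.00105872e-04,
        6.19024373e-03,  9.86029562e-06]), 'tool_pos': array([0.22664996, 0.6351092 , 0.23009223]), 'tcp_rot': array([-0.53575618, -3.09516043,  0.0031241 ]), 'wrist_force': array([ 0.27402348,  0.05854701, -0.76240348]), 'torque': array([-0.02465153, -0.06109234,  0.06063037]), 'width': 1.0007329007165484} 0.0187
```

View pics/top0.png

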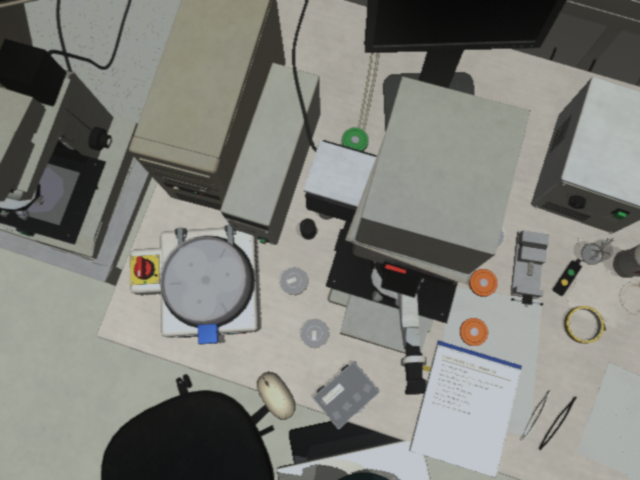

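View pics/scene0.png

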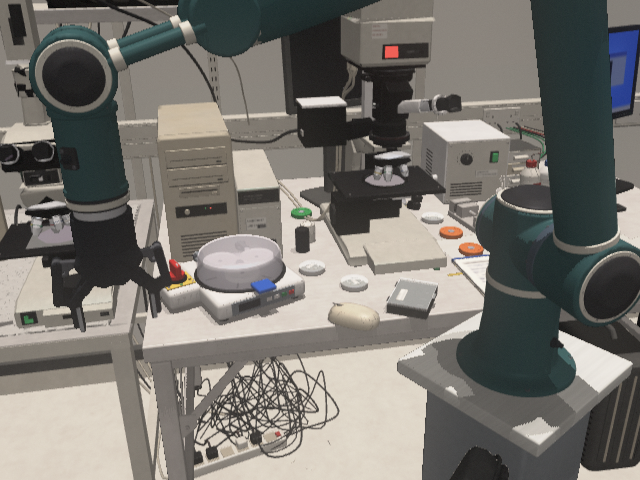

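```bash
python3 - <<'E'
from h import *
T=dict(np.load('top0.npz')); S=dict(np.load('scene0.npz'))
W=cloud(T)
for n,u,v in [('dryer',207,280),('car1',293,281),('car2',314,333),('third',500,237),('bl1',484,282),('bl2',473,331),('green',355,139),('iso',145,267),('tab',208,334),('canblk',308,228),('mouse',275,395)]:
    p=np.nanmedian(W[v-1:v+2,u-1:u+2].reshape(-1,3),0); print(n,p.round(4), [round(x) for x in px(S,p)])
W=cloud(S)
for n,u,v in [('car1',312,267),('car2',354,283),('third',432,217),('bl1',451,232),('bl2',470,249),('tab',263,286),('can?',308,226),('x',414,200)]:
    p=np.nanmedian(W[v-1:v+2,u-1:u+2].reshape(-1,3),0); print(n,p.round(4), [round(x) for x in px(T,p)])
a=cv2.resize(S['pixels'][185:315,150:490,::-1],None,fx=2.35,fy=2.35,interpolation=cv2.INTER_CUBIC)
t=cv2.resize(T['pixels'][210:350,120:340,::-1],None,fx=3.6,fy=3.6,interpolation=cv2.INTER_CUBIC)[:, :799]
a=a[:,:799]; t=cv2.resize(t,None,fx=.6,fy=.6)
o=np.zeros((a.shape[0]+t.shape[0],799,3),np.uint8); o[:a.shape[0],:a.shape[1]]=a;o[a.shape[0]:,:t.shape[1]]=t
r=cv2.resize(T['pixels'][215:345,450:560,::-1],(320,302)); o[a.shape[0]:,:][:302,479:]=r[:, :320]
cv2.imwrite('pics/c1.png',o[:600])
E
```

```text
dryer [0.5626 0.2174 0.1037] [244, 249]
car1 [0.5369 0.0428 0.0142] [313, 265]
car2 [0.413  0.0198 0.0149] [355, 279]
third [ 0.5362 -0.4392  0.0155] [440, 215]
bl1 [ 0.4458 -0.3778  0.0119] [452, 230]
bl2 [ 0.3447 -0.3246  0.0135] [470, 247]
green [ 0.8397 -0.1673  0.0138] [302, 210]
iso [0.6237 0.3494 0.0728] [179, 270]
tab [0.454  0.2405 0.0691] [265, 283]
canblk [ 0.6393 -0.0143  0.0589] [304, 230]
mouse [0.3    0.1281 0.0334] [354, 307]
car1 [0.5285 0.0509 0.0147] [290, 285]
car2 [0.4024 0.0307 0.0145] [310, 339]
third [ 0.5412 -0.408   0.0147] [486, 239]
bl1 [ 0.4368 -0.3615  0.0142] [478, 287]
bl2 [ 0.3367 -0.3113  0.0139] [468, 336]
tab [0.448  0.2518 0.0692] [203, 338]
can? [ 0.6713 -0.0532  0.0494] [322, 212]
x [ 0.4847 -0.2614  0.1199] [438, 268]
```

View pics/c1.png

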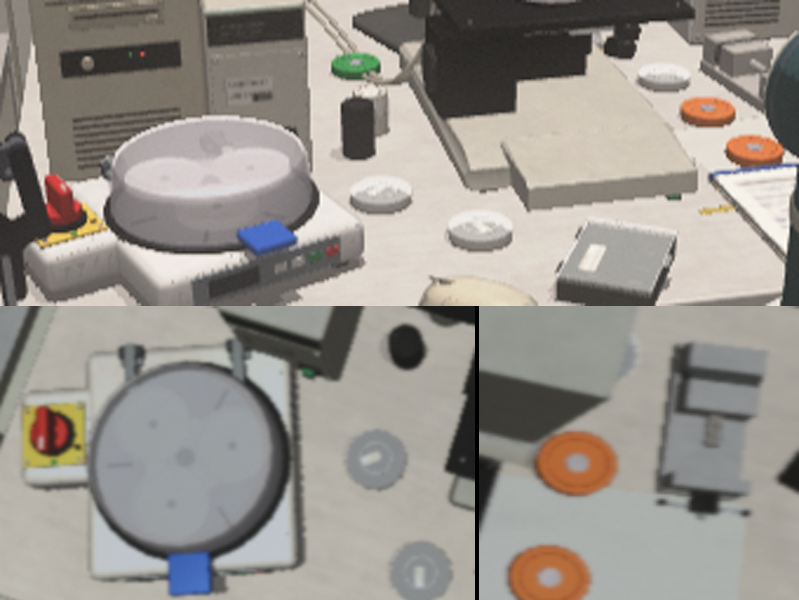

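```bash
cat >> h.py <<'E'
from scipy.optimize import least_squares
def circ(P,r=None):
    "min enclosing-ish circle fit of hull points"
    h=cv2.convexHull(P.astype(np.float32))[:,0]
    if r is None:
        c=least_squares(lambda p:np.hypot(*(h-p[:2]).T)-p[2],[*h.mean(0),.05],loss='soft_l1',f_scale=.001).x; return c
    c=least_squares(lambda p:np.hypot(*(h-p[:2]).T)-r,h.mean(0),loss='soft_l1',f_scale=.001).x; return c
def disc(c,W,xy,z=.014,rad=.04,dz=.004):
    m=(np.hypot(W[...,0]-xy[0],W[...,1]-xy[1])<rad)&(abs(W[...,2]-z)<dz)
    P=W[m]; return np.r_[circ(P[:,:2]),m.sum(),np.median(P[:,2]),P[:,:2].min(0),P[:,:2].max(0)].round(4)
E
python3 - <<'E'
from h import *
for n in('top','scene'):
    c=dict(np.load(n+'0.npz')); W=cloud(c)
    print(n)
    for xy in [(.533,.046),(.408,.025),(.541,-.41),(.443,-.37),(.341,-.318)]:
        try: print(disc(c,W,xy))
        except Exception as e: print(e)
    p=c['pixels'].astype(int); 
    for nm,m in [('blue',(p[...,2]>p[...,0]+70)&(W[...,2]>.05)&(W[...,2]<.09)&(W[...,1]>.1)),('red',(p[...,0]>p[...,1]+90)&(p[...,1]<70)&(W[...,1]>.28)&(W[...,2]>.085))]:
        P=W[m]; 
        if len(P)>4: print(nm,len(P),np.median(P,0).round(4),P[:,2].max(),cv2.minAreaRect((P[:,:2]*1000).astype(np.float32)))
    m=(abs(W[...,2]-.105)<.006)&(abs(W[...,0]-.57)<.15)&(abs(W[...,1]-.22)<.15)
    print('lid',circ(W[m][:,:2]))
    m=(abs(W[...,2]-.050)<.003)&(abs(W[...,0]-.57)<.17)&(abs(W[...,1]-.24)<.2); print('deck',cv2.minAreaRect((W[m][:,:2]*1000).astype(np.float32)),m.sum())
    # obstacles map
    for lo,hi in[(.02,.16),(.17,.20),(.2,.3),(.3,1)]:
        m=(W[...,2]>lo)&(W[...,2]<hi)&(W[...,0]>.25)&(W[...,0]<.8)&(W[...,1]<-.1)&(W[...,1]>-.6)
        P=W[m]; print(lo,hi,[ (x,[int(q*1000) for q in (P[abs(P[:,0]-x)<.02][:,1].min(),P[abs(P[:,0]-x)<.02][:,1].max())]) for x in np.arange(.32,.72,.05).round(2) if (abs(P[:,0]-x)<.02).any()])
E
```

```text
top
[5.383e-01 4.080e-02 3.180e-02 5.160e+02 1.370e-02 5.061e-01 9.100e-03
 5.692e-01 7.260e-02]
[ 4.128e-01  1.830e-02  3.170e-02  5.450e+02  1.380e-02  3.813e-01
 -1.310e-02  4.446e-01  5.020e-02]
[ 5.406e-01 -4.282e-01  2.090e-02  4.800e+01  1.380e-02  5.187e-01
 -4.488e-01  5.519e-01 -4.287e-01]
[ 4.456e-01 -3.764e-01  3.080e-02  4.890e+02  1.350e-02  4.143e-01
 -4.072e-01  4.765e-01 -3.459e-01]
[ 3.378e-01 -3.232e-01  3.490e-02  5.310e+02  1.360e-02  3.020e-01
 -3.578e-01  3.739e-01 -2.885e-01]
blue 340 [0.4562 0.2423 0.0684] 0.0769817996938031 ((455.8771057128906, 242.41366577148438), (40.83604049682617, 39.35974884033203), 82.9518814086914)
red 50 [0.6298 0.356  0.0968] 0.10162936793012227 ((630.2604370117188, 355.5294189453125), (8.476195335388184, 28.42119598388672), 82.94438171386719)
lid [0.61327237 0.22165955 0.1324338 ]
deck ((596.3709716796875, 242.0857391357422), (310.1681213378906, 304.2611083984375), 66.14745330810547) 2450
0.02 0.16 [(np.float64(0.32), [-599, -146]), (np.float64(0.37), [-488, -100]), (np.float64(0.42), [-501, -100]), (np.float64(0.47), [-524, -100])
[... 2127 characters left out ...]
0]), (np.float64(0.42), [-268, -104]), (np.float64(0.47), [-302, -100]), (np.float64(0.52), [-326, -100]), (np.float64(0.57), [-599, -100]), (np.float64(0.62), [-551, -100]), (np.float64(0.67), [-582, -109])]
0.2 0.3 [(np.float64(0.42), [-184, -100]), (np.float64(0.47), [-204, -100]), (np.float64(0.52), [-145, -118]), (np.float64(0.57), [-599, -100]), (np.float64(0.62), [-599, -167]), (np.float64(0.67), [-597, -167])]
0.3 1 [(np.float64(0.32), [-139, -102]), (np.float64(0.37), [-143, -116]), (np.float64(0.42), [-207, -100]), (np.float64(0.47), [-207, -100]), (np.float64(0.52), [-157, -100]), (np.float64(0.57), [-170, -100]), (np.float64(0.62), [-254, -100]), (np.float64(0.67), [-243, -100])]
```

```bash
python3 - <<'E'
from h import *
for n in('top','scene'):
    c=dict(np.load(n+'0.npz')); W=cloud(c); p=c['pixels'].astype(int)
    print(n,px(c,[.227,.636,.231]))
    reg=(W[...,1]>.28)&(W[...,1]<.45)&(W[...,0]>.5)&(W[...,0]<.75)&(W[...,2]<.12)
    m=(p[...,0]>120)&(p[...,1]>90)&(p[...,2]<60)&reg
    P=W[m];print('yel',len(P),P.mean(0).round(4),cv2.minAreaRect((P[:,:2]*1000).astype(np.float32)))
    m=(p[...,0]>p[...,1]+60)&(p[...,1]<60)&reg
    for lo,hi in[(.05,.07),(.07,.09),(.09,.105)]:
        P=W[m&(W[...,2]>lo)&(W[...,2]<hi)]; print(lo,len(P),P.mean(0).round(4) if len(P) else'',cv2.minAreaRect((P[:,:2]*1000).astype(np.float32)) if len(P)else'')
    m=(abs(W[...,2]-.105)<.02)&(abs(W[...,0]-.57)<.13)&(abs(W[...,1]-.22)<.12); P=W[m];print('lid',P[:,2].max(),P.min(0),P.max(0)); 
    m=(W[...,2]>.06)&(abs(W[...,0]-.57)<.10)&(abs(W[...,1]-.22)<.16)&~((p[...,2]>p[...,0]+50))
    print(np.histogram(W[m][:,2],10)); m&=(W[...,2]>.098)&(W[...,2]<.112)&(W[...,1]<.33);print('dome',circ(W[m][:,:2],None),m.sum())
E
```

```text
top (np.float64(-6.846745426495602), np.float64(500.65912187957656))
yel 27 [0.6288 0.3579 0.057 ] ((628.981689453125, 356.1780090332031), (50.92572784423828, 48.68070983886719), 2.4075987339019775)
0.05 35 [0.6226 0.3507 0.0672] ((625.9956665039062, 355.3180236816406), (32.23588943481445, 28.525548934936523), 72.73893737792969)
0.07 49 [0.6223 0.3499 0.0737] ((623.6524047851562, 353.9908447265625), (35.241844177246094, 30.91263198852539), 44.191776275634766)
0.09 59 [0.6268 0.3544 0.0963] ((622.4756469726562, 355.7639465332031), (10.116471290588379, 41.46662139892578), 80.22672271728516)
lid 0.12488359051705732 [0.47481814 0.10085326 0.0850373 ] [0.67651321 0.31790953 0.12488359]
(array([ 465,  278, 3122, 3117,   67,   70,   40,   49,  100,  497]), array([0.06002618, 0.07478898, 0.08955179, 0.10431459, 0.11907739,
       0.13384019, 0.14860299, 0.16336579, 0.1781286 , 0.1928914 ,
       0.2076542 ]))
dome [0.56942662 0.22255128 0.09352074] 5686
scene (np.float64(120.63890410620192), np.float64(329.0518722240043))
yel 0 [nan nan nan] ((0.0, 0.0), (0.0, 0.0), 0.0)
0.05 15 [0.6121 0.3694 0.0669] ((615.1964111328125, 361.88079833984375), (14.191434860229492, 24.602136611938477), 4.509525775909424)
0.07 35 [0.6045 0.3638 0.0808] ((616.2647705078125, 363.897216796875), (34.73350524902344, 14.238330841064453), 7.4186201095581055)
0.09 17 [0.6182 0.3648 0.0925] ((621.5980224609375, 364.9754638671875), (43.19404220581055, 7.724157810211182), 1.729978084564209)
lid 0.1249716848320663 [0.47322616 0.10007091 0.08501445] [0.69969234 0.32439134 0.12497168]
(array([ 682,  761, 1020, 2182,  208,  213,  217,  192,  225,  283]), array([0.06001916, 0.07444169, 0.08886422, 0.10328675, 0.11770928,
       0.13213181, 0.14655434, 0.16097687, 0.17539941, 0.18982194,
       0.20424447]))
dome [0.58197873 0.20661064 0.10985564] 2534<stdin>:7: RuntimeWarning: Mean of empty slice.
  ret = um.true_divide(
```

```bash
cat >> h.py <<'E'
from scipy.spatial.transform import Rotation as Rn
def go(p,a=None):
    """print the move to TCP p (world), closing axis at world angle a deg (mod 180): first the turn, then the shift in the turned tool axes, in full-scale units"""
    s=bot.read_state(); R=Rn.from_rotvec(s['tcp_rot']).as_matrix(); cur=np.degrees(np.arctan2(R[1,1],R[0,1]))
    r=0 if a is None else -((a-cur+90)%180-90)
    if a is None: a=cur
    R2=R@Rn.from_euler('z',r,degrees=True).as_matrix()
    d=R2.T@(np.array(p)-s['tool_pos'])/.04
    print('t%.2f pos'%s['time'],s['tool_pos'].round(4),'ang %.1f'%cur,'w %.3f q6 %.2f F'%(s['width'],s['q'][5]),s['wrist_force'].round(1),'| roll %.2f  d %s'%(r/4,d.round(3)), 'dist/40 %.2f'%np.linalg.norm(d))
E
python3 -c "
from h import *
go([.6225,.359,.15],80)"
```

```text
t0.10 pos [0.2266 0.6351 0.2301] ang 70.4 w 1.001 q6 -0.04 F [ 0.3  0.1 -0.8] | roll -2.41  d [-10.945  -5.075   2.008] dist/40 12.23
```

Call:
play_rows(rows=[{"roll":-0.8,"fingers":0.55},{"roll":-0.8,"fingers":0.55},{"roll":-0.8,"fingers":0.55},{"dx":-0.78,"dy":-0.36,"dz":0.14,"fingers":0.55},{"dx":-0.78,"dy":-0.36,"dz":0.14,"fingers":0.55},{"dx":-0.78,"dy":-0.36,"dz":0.14,"fingers":0.55},{"dx":-0.78,"dy":-0.36,"dz":0.14,"fingers":0.55},{"dx":-0.78,"dy":-0.36,"dz":0.14,"fingers":0.55},{"dx":-0.78,"dy":-0.36,"dz":0.14,"fingers":0.55},{"dx":-0.78,"dy":-0.36,"dz":0.14,"fingers":0.55},{"dx":-0.78,"dy":-0.36,"dz":0.14,"fingers":0.55},{"dx":-0.78,"dy":-0.36,"dz":0.14,"fingers":0.55},{"dx":-0.78,"dy":-0.36,"dz":0.14,"fingers":0.55},{"dx":-0.78,"dy":-0.36,"dz":0.14,"fingers":0.55},{"dx":-0.78,"dy":-0.36,"dz":0.14,"fingers":0.55},{"dx":-0.78,"dy":-0.36,"dz":0.14,"fingers":0.55},{"dx":-0.78,"dy":-0.36,"dz":0.14,"fingers":0.55},{"fingers":0.55}], grip_force=25)

```text
validation failed for argument at $.ro...
```

```bash
python3 -c "
from h import *
go([.6225,.359,.072],80)
c=cam('scene'); np.savez('s1',**c); T=cam('top'); s=bot.read_state()
print(px(c,s['tool_pos']),px(T,s['tool_pos']))
u,v=map(int,px(c,s['tool_pos'])); a=c['pixels'][v-80:v+80,u-80:u+80,::-1].copy(); 
q=px(c,s['tool_pos']);cv2.circle(a,(int(q[0]-u+80),int(q[1]-v+80)),1,(0,255,0),-1)
b=T['pixels'][200:360,70:230,::-1].copy(); q=px(T,s['tool_pos']);cv2.circle(b,(int(q[0]-70),int(q[1]-200)),1,(0,255,0),-1)
cv2.imwrite('pics/c2.png',cv2.resize(np.hstack([a,b]),(800,400),interpolation=cv2.INTER_CUBIC))
"
```

```text
t0.10 pos [0.2266 0.6351 0.2301] ang 70.4 w 1.001 q6 -0.04 F [ 0.3  0.1 -0.8] | roll -2.41  d [-10.946  -5.072   3.958] dist/40 12.70
(np.float64(121.29537985893057), np.float64(329.30074188696676)) (np.float64(-6.253621677784508), np.float64(500.6681385237945))
```

View pics/c2.png

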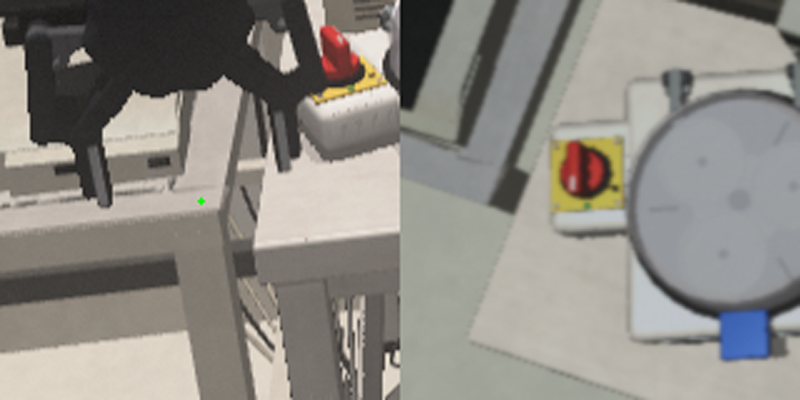

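Call:
play_rows(rows=[{"dx":0,"dy":0,"dz":0,"roll":-0.8,"fingers":0.55},{"dx":0,"dy":0,"dz":0,"roll":-0.8,"fingers":0.55},{"dx":0,"dy":0,"dz":0,"roll":-0.8,"fingers":0.55},{"dx":-0.78,"dy":-0.36,"dz":0.14,"roll":0,"fingers":0.55},{"dx":-0.78,"dy":-0.36,"dz":0.14,"roll":0,"fingers":0.55},{"dx":-0.78,"dy":-0.36,"dz":0.14,"roll":0,"fingers":0.55},{"dx":-0.78,"dy":-0.36,"dz":0.14,"roll":0,"fingers":0.55},{"dx":-0.78,"dy":-0.36,"dz":0.14,"roll":0,"fingers":0.55},{"dx":-0.78,"dy":-0.36,"dz":0.14,"roll":0,"fingers":0.55},{"dx":-0.78,"dy":-0.36,"dz":0.14,"roll":0,"fingers":0.55},{"dx":-0.78,"dy":-0.36,"dz":0.14,"roll":0,"fingers":0.55},{"dx":-0.78,"dy":-0.36,"dz":0.14,"roll":0,"fingers":0.55},{"dx":-0.78,"dy":-0.36,"dz":0.14,"roll":0,"fingers":0.55},{"dx":-0.78,"dy":-0.36,"dz":0.14,"roll":0,"fingers":0.55},{"dx":-0.78,"dy":-0.36,"dz":0.14,"roll":0,"fingers":0.55},{"dx":-0.78,"dy":-0.36,"dz":0.14,"roll":0,"fingers":0.55},{"dx":-0.78,"dy":-0.36,"dz":0.14,"roll":0,"fingers":0.55},{"dx":0,"dy":0,"dz":0,"roll":0,"fingers":0.55}], grip_force=25)

```text
time: 1.7
tool_pos: [0.6261, 0.3561, 0.151]
tcp_rot: [0.282, 3.128, -0.004]
wrist_force: [0.6, 0.8, 0.3]
width: 0.447
```

```bash
python3 -c "
from h import *
go([.6225,.359,.072],80)
c=cam('scene'); np.savez('s1',**c); T=cam('top'); s=bot.read_state()
print(px(c,s['tool_pos']),px(T,s['tool_pos']))
u,v=map(int,px(c,s['tool_pos'])); a=c['pixels'][v-80:v+80,u-80:u+80,::-1].copy(); 
q=px(c,s['tool_pos']);cv2.circle(a,(int(q[0]-u+80),int(q[1]-v+80)),1,(0,255,0),-1)
b=T['pixels'][200:360,70:230,::-1].copy(); q=px(T,s['tool_pos']);cv2.circle(b,(int(q[0]-70),int(q[1]-200)),1,(0,255,0),-1)
cv2.imwrite('pics/c3.png',cv2.resize(np.hstack([a,b]),(800,400),interpolation=cv2.INTER_CUBIC))
"
```

```text
t1.70 pos [0.6261 0.3561 0.151 ] ang 79.7 w 0.447 q6 -0.91 F [0.6 0.8 0.3] | roll -0.08  d [0.104 0.061 1.974] dist/40 1.98
(np.float64(171.4018303556351), np.float64(238.76357866565309)) (np.float64(129.0104953234148), np.float64(262.43144779893703))
```

View pics/c3.png

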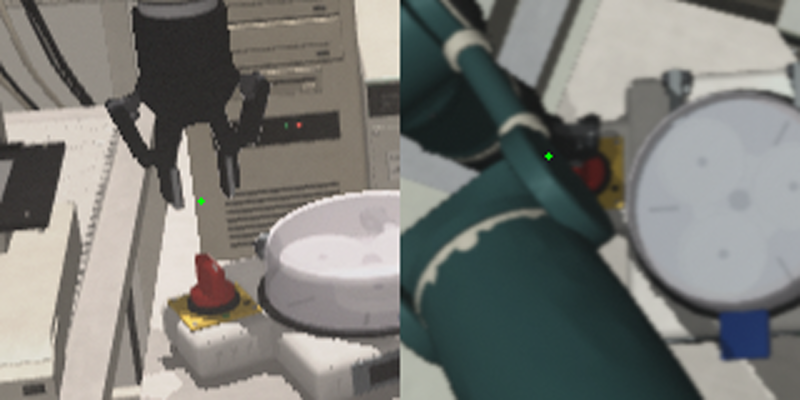

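```bash
python3 -c "
from h import *
c=dict(np.load('s1.npz'));T=dict(np.load('top0.npz'))
print(px(c,[.6225,.359,.096]),px(T,[.6225,.359,.096]))
p=c['pixels'].astype(int); m=(p[...,0]>p[...,1]+60)&(p[...,1]<60)
v,u=np.nonzero(m[230:300,150:200]); print(u.min()+150,u.max()+150,v.min()+230,v.max()+230)
for r in range(v.min(),v.max()+1): print(r+230,u[v==r].min()+150,u[v==r].max()+150,end=';')
"
```

```text
(np.float64(174.54195514922267), np.float64(262.1899653178908)) (np.float64(137.51971739739133), np.float64(266.8633949120731))
168 177 262 279
262 173 175;263 172 174;264 172 173;265 173 174;266 174 175;267 175 177;268 176 177;269 176 177;270 177 177;271 176 176;272 176 177;273 169 176;274 168 171;275 168 168;276 168 173;277 170 172;278 174 174;279 171 171;
```

Call:
play_rows(rows=[{"dx":0.1,"dy":0.06,"dz":0.6,"roll":-0.08,"fingers":0.55},{"dx":0,"dy":0,"dz":0.7,"roll":0,"fingers":0.55},{"dx":0,"dy":0,"dz":0.67,"roll":0,"fingers":0.55},{"dx":0,"dy":0,"dz":0,"roll":0,"fingers":1},{"dx":0,"dy":0,"dz":0,"roll":0,"fingers":1},{"dx":0,"dy":0,"dz":0,"roll":0,"fingers":1},{"dx":0,"dy":0,"dz":0,"roll":0,"fingers":1},{"dx":0,"dy":0,"dz":0,"roll":0,"fingers":1}], grip_force=25)

```text
time: 2.47
tool_pos: [0.6136, 0.36, 0.0708]
tcp_rot: [-0.262, -3.121, 0.016]
wrist_force: [-3.5, -9.1, -11.1]
width: 0.145
```

```bash
python3 -c "
from h import *
go([.6225,.359,.072],80)"
```

```text
t2.47 pos [0.6136 0.36   0.0708] ang 80.4 w 0.145 q6 -0.90 F [ -3.5  -9.1 -11.1] | roll 0.10  d [-0.223  0.014 -0.032] dist/40 0.23
```

Call:
play_rows(rows=[{"dx":0,"dy":0,"dz":0,"roll":0,"fingers":0.6},{"dx":0,"dy":0,"dz":0,"roll":0,"fingers":0.6},{"dx":-0.15,"dy":0,"dz":0,"roll":0,"fingers":0.6},{"dx":0,"dy":0,"dz":0,"roll":0,"fingers":0.6},{"dx":0,"dy":0,"dz":0,"roll":0,"fingers":0.6}])

```text
time: 2.88
tool_pos: [0.6259, 0.3642, 0.0763]
tcp_rot: [0.266, 3.127, 0.004]
wrist_force: [-0.0, 0.2, 0.8]
width: 0.396
```

```bash
python3 -c "
from h import *
go([.6225,.359,.072],80)"
```

```text
t2.88 pos [0.6259 0.3642 0.0763] ang 80.3 w 0.396 q6 -0.91 F [-0.   0.2  0.8] | roll 0.07  d [ 0.061 -0.143  0.107] dist/40 0.19
```

Call:
play_rows(rows=[{"dx":0.06,"dy":-0.15,"dz":0.1,"roll":0,"fingers":0.6},{"dx":0,"dy":0,"dz":0,"roll":0,"fingers":1},{"dx":0,"dy":0,"dz":0,"roll":0,"fingers":1},{"dx":0,"dy":0,"dz":0,"roll":0,"fingers":1},{"dx":0,"dy":0,"dz":0,"roll":0,"fingers":1},{"dx":0,"dy":0,"dz":0,"roll":0,"fingers":1}])

```text
time: 3.38
tool_pos: [0.6204, 0.3586, 0.0698]
tcp_rot: [-0.265, -3.13, -0.001]
wrist_force: [-0.1, 5.1, -2.7]
width: 0.151
```

```bash
python3 -c "
from h import *
go([.6225,.359,.072],80)"
```

```text
t3.38 pos [0.6204 0.3586 0.0698] ang 80.3 w 0.151 q6 -0.91 F [-0.1  5.1 -2.7] | roll 0.08  d [-0.051  0.02  -0.055] dist/40 0.08
```

Gripped near centre. Turn off (CCW).

Call:
play_rows(rows=[{"dx":0,"dy":0,"dz":0,"roll":-1,"fingers":1},{"dx":0,"dy":0,"dz":0,"roll":-1,"fingers":1},{"dx":0,"dy":0,"dz":0,"roll":-1,"fingers":1},{"dx":0,"dy":0,"dz":0,"roll":-1,"fingers":1},{"dx":0,"dy":0,"dz":0,"roll":-1,"fingers":1},{"dx":0,"dy":0,"dz":0,"roll":-1,"fingers":1},{"dx":0,"dy":0,"dz":0,"roll":-1,"fingers":1},{"dx":0,"dy":0,"dz":0,"roll":-1,"fingers":1},{"dx":0,"dy":0,"dz":0,"roll":-1,"fingers":1},{"dx":0,"dy":0,"dz":0,"roll":-1,"fingers":1},{"dx":0,"dy":0,"dz":0,"roll":-1,"fingers":1},{"dx":0,"dy":0,"dz":0,"roll":-1,"fingers":1},{"dx":0,"dy":0,"dz":0,"roll":-1,"fingers":1},{"dx":0,"dy":0,"dz":0,"roll":-1,"fingers":1},{"dx":0,"dy":0,"dz":0,"roll":-0.6,"fingers":1},{"dx":0,"dy":0,"dz":0,"roll":0,"fingers":1},{"dx":0,"dy":0,"dz":0,"roll":0,"fingers":1}])

```text
time: 4.8
tool_pos: [0.6219, 0.3547, 0.0697]
tcp_rot: [1.294, -2.862, 0.006]
wrist_force: [3.5, -4.5, -0.3]
width: 0.148
```

```bash
python3 -c "
from h import *
go([.6225,.359,.072],140)"
```

```text
t4.80 pos [0.6219 0.3547 0.0697] ang 138.7 w 0.148 q6 -1.93 F [ 3.5 -4.5 -0.3] | roll -0.33  d [-0.091  0.056 -0.058] dist/40 0.12
```

Call:
play_rows(rows=[{"dx":0,"dy":0,"dz":0,"roll":0,"fingers":0.6},{"dx":0,"dy":0,"dz":0,"roll":0,"fingers":0.6},{"dx":0,"dy":0,"dz":-0.5,"roll":0,"fingers":0.6},{"dx":0,"dy":0,"dz":-1,"roll":0,"fingers":0.6},{"dx":0,"dy":0,"dz":-1,"roll":1,"fingers":0.6},{"dx":0,"dy":0,"dz":-0.5,"roll":1,"fingers":0.6},{"dx":0,"dy":0,"dz":0,"roll":1,"fingers":0.6},{"dx":0,"dy":0,"dz":0,"roll":1,"fingers":0.6},{"dx":0,"dy":0,"dz":0,"roll":1,"fingers":0.6},{"dx":0,"dy":0,"dz":0,"roll":1,"fingers":0.6},{"dx":0,"dy":0,"dz":0,"roll":1,"fingers":0.6},{"dx":0,"dy":0,"dz":0,"roll":1,"fingers":0.6},{"dx":0,"dy":0,"dz":0,"roll":1,"fingers":0.6},{"dx":0,"dy":0,"dz":0,"roll":1,"fingers":0.6},{"dx":0,"dy":0,"dz":0,"roll":1,"fingers":0.6},{"dx":0,"dy":0,"dz":0,"roll":1,"fingers":0.3},{"dx":0,"dy":0,"dz":0,"roll":1,"fingers":0.0},{"dx":0,"dy":0,"dz":0,"roll":1,"fingers":0.0},{"dx":0,"dy":0,"dz":0,"roll":0.6,"fingers":0.0},{"dx":0,"dy":0,"dz":0,"roll":0,"fingers":0.0}])

```text
time: 6.47
tool_pos: [0.6207, 0.3577, 0.1902]
tcp_rot: [-0.268, -3.13, 0.0]
wrist_force: [-0.5, 0.7, 0.2]
width: 0.997
```

```bash
python3 -c "
from h import *
go([.4476,.2459,.18],80)"
```

```text
t6.47 pos [0.6207 0.3577 0.1902] ang 80.2 w 0.997 q6 -0.91 F [-0.5  0.7  0.2] | roll 0.06  d [ 3.775 -3.504  0.256] dist/40 5.16
```

Call:
play_rows(rows=[{"dx":0.63,"dy":-0.585,"dz":0,"roll":0,"fingers":0},{"dx":0.63,"dy":-0.585,"dz":0,"roll":0,"fingers":0},{"dx":0.63,"dy":-0.585,"dz":0,"roll":0,"fingers":0},{"dx":0.63,"dy":-0.585,"dz":0,"roll":0,"fingers":0},{"dx":0.63,"dy":-0.585,"dz":0,"roll":0,"fingers":0},{"dx":0.63,"dy":-0.585,"dz":0,"roll":0,"fingers":0},{"dx":0,"dy":0,"dz":1,"roll":0,"fingers":0},{"dx":0,"dy":0,"dz":1,"roll":0,"fingers":0},{"dx":0,"dy":0,"dz":0,"roll":0,"fingers":0},{"dx":0,"dy":0,"dz":0,"roll":0,"fingers":0}])

```text
time: 7.3
tool_pos: [0.4458, 0.2437, 0.1084]
tcp_rot: [-0.264, -3.125, 0.005]
wrist_force: [0.0, -0.4, -0.2]
width: 1.003
```

```bash
python3 -c "
from h import *
go([.4476,.2459,.052],80)
c=cam('scene'); p=c['pixels']; cv2.imwrite('pics/c4.png',cv2.resize(p[150:330,130:370,::-1],(800,600),interpolation=cv2.INTER_CUBIC))
"
```

```text
t7.30 pos [0.4458 0.2437 0.1084] ang 80.3 w 1.003 q6 -0.95 F [ 0.  -0.4 -0.2] | roll 0.08  d [-0.041  0.067  1.41 ] dist/40 1.41
```

View pics/c4.png

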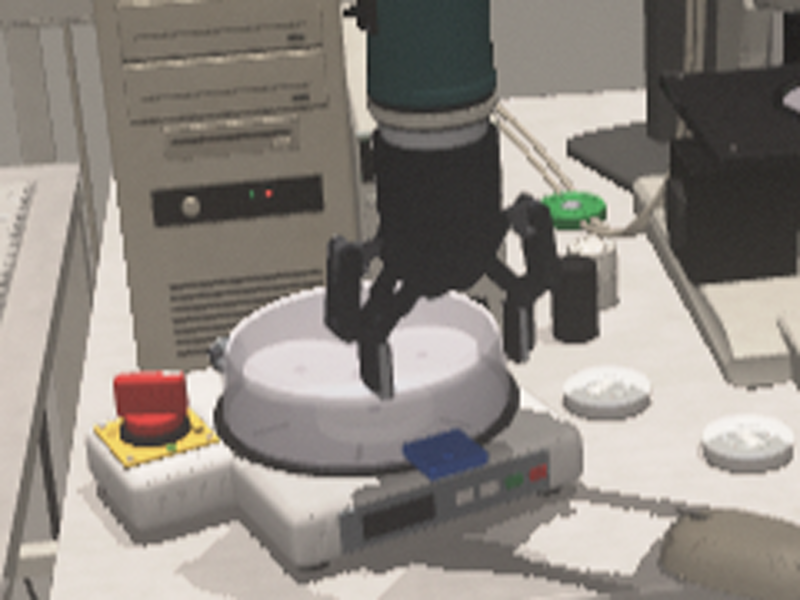

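Call:
play_rows(rows=[{"dx":-0.04,"dy":0.06,"dz":0.7,"roll":0,"fingers":0},{"dx":0,"dy":0,"dz":0.7,"roll":0,"fingers":0},{"dx":0,"dy":0,"dz":0,"roll":0,"fingers":1},{"dx":0,"dy":0,"dz":0,"roll":0,"fingers":1},{"dx":0,"dy":0,"dz":0,"roll":0,"fingers":1},{"dx":0,"dy":0,"dz":0,"roll":0,"fingers":1},{"dx":0,"dy":0,"dz":0,"roll":0,"fingers":1},{"dx":0,"dy":0,"dz":0,"roll":0,"fingers":1}], grip_force=30)

```text
time: 8.02
tool_pos: [0.4515, 0.2447, 0.0571]
tcp_rot: [0.261, 3.128, -0.007]
wrist_force: [-1.1, -11.6, 8.6]
width: 0.483
```

```bash
python3 -c "
from h import *
go([.4476,.2459,.052],80)
"
```

```text
t8.02 pos [0.4515 0.2447 0.0571] ang 80.4 w 0.483 q6 -0.95 F [ -1.1 -11.6   8.6] | roll 0.11  d [0.101 0.014 0.127] dist/40 0.16
```

Call:
play_rows(rows=[{"dx":-0.03,"dy":0,"dz":-0.63,"roll":0,"fingers":1},{"dx":-0.1,"dy":0,"dz":-0.62,"roll":0,"fingers":1},{"dx":-0.16,"dy":0,"dz":-0.61,"roll":0,"fingers":1},{"dx":-0.23,"dy":0,"dz":-0.59,"roll":0,"fingers":1},{"dx":-0.29,"dy":0,"dz":-0.56,"roll":0,"fingers":1},{"dx":-0.34,"dy":0,"dz":-0.53,"roll":0,"fingers":1},{"dx":-0.4,"dy":0,"dz":-0.49,"roll":0,"fingers":1},{"dx":-0.45,"dy":0,"dz":-0.44,"roll":0,"fingers":1},{"dx":-0.49,"dy":0,"dz":-0.4,"roll":0,"fingers":1},{"dx":-0.53,"dy":0,"dz":-0.34,"roll":0,"fingers":1},{"dx":-0.57,"dy":0,"dz":-0.28,"roll":0,"fingers":1},{"dx":-0.58,"dy":0,"dz":-0.22,"roll":0,"fingers":1},{"dx":-0.61,"dy":0,"dz":-0.16,"roll":0,"fingers":1},{"dx":-0.62,"dy":0,"dz":-0.1,"roll":0,"fingers":1},{"dx":0,"dy":0,"dz":0,"roll":0,"fingers":1},{"dx":0,"dy":0,"dz":0,"roll":0,"fingers":1}])

```text
time: 9.35
tool_pos: [0.6652, 0.2135, 0.296]
tcp_rot: [0.266, 3.126, 0.011]
wrist_force: [0.6, 8.1, -1.3]
width: 0.476
```

```bash
python3 -c "
from h import *
go([.664,.207,.296],80)
c=cam('scene'); p=c['pixels']; cv2.imwrite('pics/c5.png',cv2.resize(p[110:330,130:390,::-1],(700,592),interpolation=cv2.INTER_CUBIC))
"
```

```text
t9.35 pos [0.6652 0.2135 0.296 ] ang 80.3 w 0.476 q6 -1.13 F [ 0.6  8.1 -1.3] | roll 0.06  d [ 0.002 -0.165 -0.001] dist/40 0.16
```

View pics/c5.png

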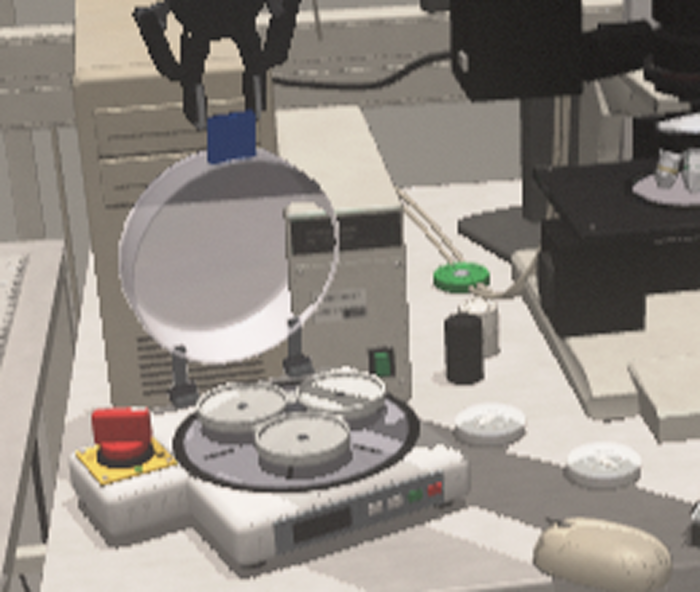

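Call:
play_rows(rows=[{"dx":0,"dy":0,"dz":0,"roll":0,"fingers":0},{"dx":0,"dy":0,"dz":0,"roll":0,"fingers":0},{"dx":0,"dy":0,"dz":0,"roll":0,"fingers":0},{"dx":0,"dy":0,"dz":0,"roll":0,"fingers":0},{"dx":0,"dy":0,"dz":-0.6,"roll":0,"fingers":0},{"dx":0,"dy":0,"dz":-0.8,"roll":0,"fingers":0},{"dx":0.8,"dy":0,"dz":0,"roll":0,"fingers":0},{"dx":0.8,"dy":0,"dz":0,"roll":0,"fingers":0},{"dx":0.8,"dy":0,"dz":0,"roll":0,"fingers":0},{"dx":0.8,"dy":0,"dz":0,"roll":0,"fingers":0}])

```text
time: 10.23
tool_pos: [0.5356, 0.2317, 0.3495]
tcp_rot: [0.267, 3.129, 0.0]
wrist_force: [-0.6, 0.5, -0.4]
width: 0.998
```

```bash
python3 -c "
from h import *
go([.5378,.0428,.1],80)
"
```

```text
t10.23 pos [0.5356 0.2317 0.3495] ang 80.2 w 0.998 q6 -1.03 F [-0.6  0.5 -0.4] | roll 0.06  d [-0.869 -4.643  6.237] dist/40 7.82
```

Call:
play_rows(rows=[{"dx":-0.14,"dy":-0.78,"dz":0.5,"roll":0,"fingers":0},{"dx":-0.14,"dy":-0.78,"dz":0.5,"roll":0,"fingers":0},{"dx":-0.14,"dy":-0.77,"dz":0.5,"roll":0,"fingers":0},{"dx":-0.15,"dy":-0.77,"dz":0.5,"roll":0,"fingers":0},{"dx":-0.15,"dy":-0.77,"dz":0.5,"roll":0,"fingers":0},{"dx":-0.15,"dy":-0.77,"dz":0.5,"roll":0,"fingers":0},{"dx":0,"dy":0,"dz":0.8,"roll":0,"fingers":0},{"dx":0,"dy":0,"dz":0.8,"roll":0,"fingers":0},{"dx":0,"dy":0,"dz":0.8,"roll":0,"fingers":0},{"dx":0,"dy":0,"dz":0.8,"roll":0,"fingers":0},{"dx":0,"dy":0,"dz":0,"roll":0,"fingers":0},{"dx":0,"dy":0,"dz":0,"roll":0,"fingers":0}])

```text
time: 11.23
tool_pos: [0.5379, 0.0428, 0.0996]
tcp_rot: [-0.266, -3.126, 0.001]
wrist_force: [0.3, 0.0, 0.2]
width: 1.002
```

```bash
cat >> h.py <<'E'
def seats(save=None):
    "rotor seat centres from the top and scene clouds: points of rims 73..77 mm up, threefold pattern fit"
    out={}
    for n in('top','scene'):
        c=cam(n,save and save+n); W=cloud(c); ax=np.array([.572,.224])
        d=W[...,:2]-ax; m=(np.hypot(d[...,0],d[...,1])<.105)&(W[...,2]>.0655)&(W[...,2]<.082)
        P=W[m]
        def f(p):
            r=min(1e9,0); ang=p[2]+np.arange(3)*2*np.pi/3
            C=p[:2]+.048*np.c_[np.cos(ang),np.sin(ang)]
            dd=np.hypot(*(P[:,None,:2]-C[None]).transpose(2,0,1)).min(1)
            return np.maximum(dd-.0385,0)
        best=min((least_squares(f,[*ax,a],x_scale=[.01,.01,.1],loss='soft_l1',f_scale=.002) for a in np.radians([0,30,60,90])),key=lambda r:r.cost)
        p=best.x; ang=p[2]+np.arange(3)*2*np.pi/3
        out[n]=p; print(n,len(P),'axis',p[:2].round(4),'angs',(np.degrees(ang)%360).round(1),'cost',best.cost,'z',np.median(P[:,2]).round(4))
        np.savez('last_'+n,**c)
    return out
E
python3 -c "
from h import *
go([.5378,.0428,.004],80)
seats()
c=dict(np.load('last_top.npz')); a=c['pixels'][200:360,120:340,::-1]
cv2.imwrite('pics/c6.png',cv2.resize(a,(770,560),interpolation=cv2.INTER_CUBIC))
"
```

```text
t11.23 pos [0.5379 0.0428 0.0996] ang 80.3 w 1.002 q6 -1.37 F [0.3 0.  0.2] | roll 0.07  d [-7.000e-03  1.000e-03  2.389e+00] dist/40 2.39
top 3061 axis [0.5695 0.2257] angs [ 33.1 153.1 273.1] cost 0.000687585333525596 z 0.0707
scene 1573 axis [0.5691 0.2296] angs [ 33.1 153.1 273.1] cost 0.00048678206273149757 z 0.0715
```

View pics/c6.png

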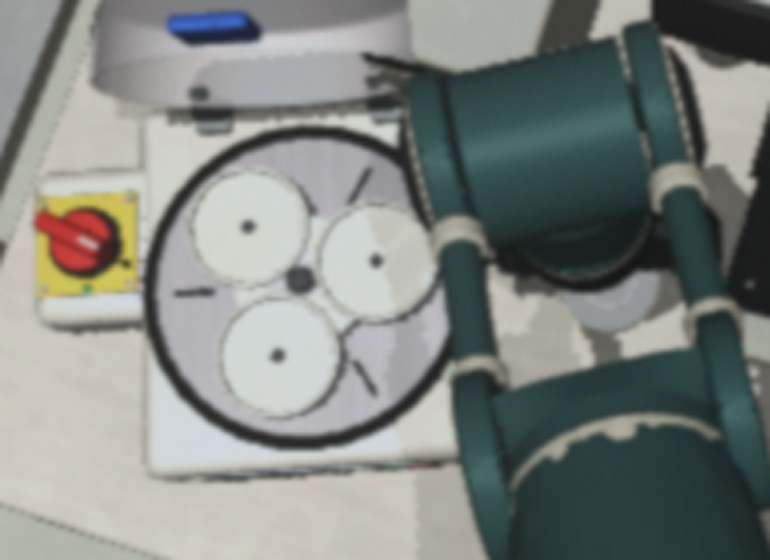

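Call:
play_rows(rows=[{"dx":0,"dy":0,"dz":0.8,"roll":0,"fingers":0},{"dx":0,"dy":0,"dz":0.8,"roll":0,"fingers":0},{"dx":0,"dy":0,"dz":0.6,"roll":0,"fingers":0},{"dx":0,"dy":0,"dz":0.26,"roll":0,"fingers":0},{"dx":0,"dy":0,"dz":0,"roll":0,"fingers":0},{"dx":0,"dy":0,"dz":0,"roll":0,"fingers":1},{"dx":0,"dy":0,"dz":0,"roll":0,"fingers":1},{"dx":0,"dy":0,"dz":0,"roll":0,"fingers":1},{"dx":0,"dy":0,"dz":0,"roll":0,"fingers":1},{"dx":0,"dy":0,"dz":0,"roll":0,"fingers":1}], grip_force=40)

```text
time: 12.17
tool_pos: [0.5425, 0.0434, 0.0061]
tcp_rot: [0.265, 3.125, 0.001]
wrist_force: [-2.5, 0.4, 7.7]
width: 0.69
```

```bash
python3 -c "
from h import *
go([.5378,.0428,.17],123)
"
```

```text
t12.17 pos [0.5425 0.0434 0.0061] ang 80.3 w 0.690 q6 -1.37 F [-2.5  0.4  7.7] | roll -10.68  d [ 0.088  0.041 -4.099] dist/40 4.10
```

Call:
play_rows(rows=[{"dx":0,"dy":0,"dz":-0.3,"roll":0,"fingers":1},{"dx":0,"dy":0,"dz":-0.7,"roll":0,"fingers":1},{"dx":0,"dy":0,"dz":-0.8,"roll":0,"fingers":1},{"dx":0,"dy":0,"dz":0,"roll":0,"fingers":1}])

```text
time: 12.5
tool_pos: [0.546, 0.0434, 0.0831]
tcp_rot: [0.265, 3.116, 0.003]
wrist_force: [1.2, 0.1, 1.4]
width: 0.691
```

```bash
python3 -c "
from h import *
go([.5378,.0428,.17],123)
c=cam('scene'); s=bot.read_state(); print(px(c,s['tool_pos']))
W=cloud(c); m=(abs(W[...,0]-.54)<.045)&(abs(W[...,1]-.045)<.045); print(np.histogram(W[m][:,2],np.arange(-.005,.12,.005)))
cv2.imwrite('pics/c7.png',cv2.resize(c['pixels'][200:290,250:380,::-1],(780,540),interpolation=cv2.INTER_CUBIC))
"
```

```text
t12.50 pos [0.546  0.0434 0.0831] ang 80.3 w 0.691 q6 -1.37 F [1.2 0.1 1.4] | roll -10.68  d [ 0.154  0.084 -2.174] dist/40 2.18
(np.float64(309.70214481661543), np.float64(239.07341668865197))
(array([162, 396,   2,   0,   0,   0,   0,   0,   0,   0,   0,   0,   0,
         0,   0,   0,  14,  42,  79, 197,  29,  32,  35,  34]), array([-0.005,  0.   ,  0.005,  0.01 ,  0.015,  0.02 ,  0.025,  0.03 ,
        0.035,  0.04 ,  0.045,  0.05 ,  0.055,  0.06 ,  0.065,  0.07 ,
        0.075,  0.08 ,  0.085,  0.09 ,  0.095,  0.1  ,  0.105,  0.11 ,
        0.115]))
```

View pics/c7.png

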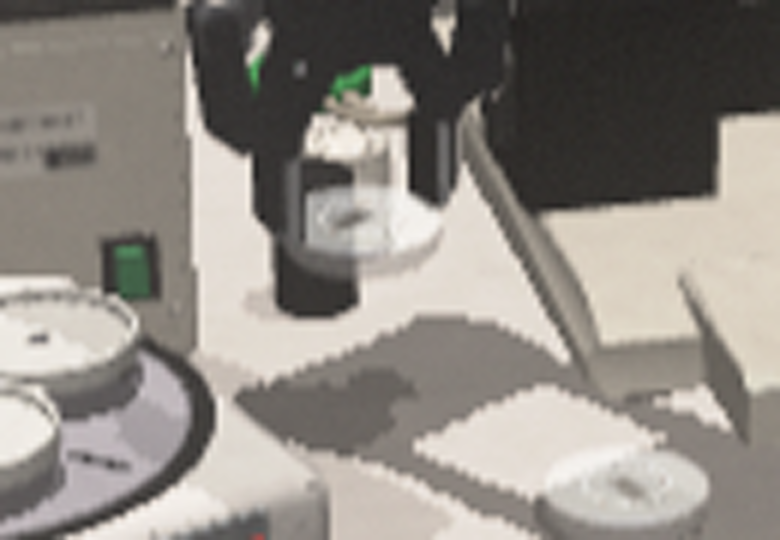

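Call:
play_rows(rows=[{"dx":0,"dy":0,"dz":0,"roll":0,"fingers":1},{"dx":0,"dy":0,"dz":-0.7,"roll":-1,"fingers":1},{"dx":0,"dy":0,"dz":-0.7,"roll":-1,"fingers":1},{"dx":0,"dy":0,"dz":-0.7,"roll":-1,"fingers":1},{"dx":0,"dy":0,"dz":0,"roll":-1,"fingers":1},{"dx":0,"dy":0,"dz":0,"roll":-1,"fingers":1},{"dx":0,"dy":0,"dz":0,"roll":-1,"fingers":1},{"dx":0,"dy":0,"dz":0,"roll":-1,"fingers":1},{"dx":0,"dy":0,"dz":0,"roll":-1,"fingers":1},{"dx":0,"dy":0,"dz":0,"roll":-1,"fingers":1},{"dx":0,"dy":0,"dz":0,"roll":-1,"fingers":1},{"dx":0,"dy":0,"dz":0,"roll":-0.7,"fingers":1},{"dx":0,"dy":0,"dz":0,"roll":0,"fingers":1}])

```text
time: 13.63
tool_pos: [0.5387, 0.0431, 0.1573]
tcp_rot: [0.895, -3.009, -0.001]
wrist_force: [-0.4, -1.7, -0.8]
width: 0.686
```

```bash
python3 -c "
from h import *
go([.6095,.2535,.15],123.1)
"
```

```text
t13.63 pos [0.5387 0.0431 0.1573] ang 123.1 w 0.686 q6 -2.12 F [-0.4 -1.7 -0.8] | roll 0.01  d [-4.355  3.44   0.176] dist/40 5.55
```

Call:
play_rows(rows=[{"dx":-0.62,"dy":0.49,"dz":0,"roll":0,"fingers":1},{"dx":-0.62,"dy":0.49,"dz":0,"roll":0,"fingers":1},{"dx":-0.62,"dy":0.49,"dz":0,"roll":0,"fingers":1},{"dx":-0.62,"dy":0.49,"dz":0,"roll":0,"fingers":1},{"dx":-0.62,"dy":0.49,"dz":0,"roll":0,"fingers":1},{"dx":-0.62,"dy":0.49,"dz":0,"roll":0,"fingers":1},{"dx":-0.62,"dy":0.49,"dz":0,"roll":0,"fingers":1},{"dx":0,"dy":0,"dz":0.7,"roll":0,"fingers":1},{"dx":0,"dy":0,"dz":0.7,"roll":0,"fingers":1},{"dx":0,"dy":0,"dz":0,"roll":0,"fingers":1},{"dx":0,"dy":0,"dz":0,"roll":0,"fingers":1},{"dx":0,"dy":0,"dz":0,"roll":0,"fingers":1}])

```text
time: 14.63
tool_pos: [0.6104, 0.2526, 0.1028]
tcp_rot: [0.893, -3.012, 0.0]
wrist_force: [0.3, -0.2, -0.8]
width: 0.694
```

```bash
python3 -c "
from h import *
go([.6095,.2535,.0775],123.1)
seats()
"
```

```text
t14.63 pos [0.6104 0.2526 0.1028] ang 123.0 w 0.694 q6 -1.79 F [ 0.3 -0.2 -0.8] | roll -0.02  d [0.007 0.03  0.633] dist/40 0.63
top 1052 axis [0.5705 0.2242] angs [ 30.5 150.5 270.5] cost 7.096614270257042e-05 z 0.0705
scene 1525 axis [0.5688 0.2294] angs [ 34. 154. 274.] cost 0.0003443737560324129 z 0.0715
```

```bash
python3 -c "
from h import *
c=dict(np.load('last_scene.npz'));W=cloud(c);p=c['pixels'].astype(int)
m=(np.hypot(W[...,0]-.61,W[...,1]-.255)<.05)&(abs(W[...,2]-.107)<.012)&(p.min(-1)>110)
P=W[m];print(len(P),np.histogram(P[:,2],12)); P=P[(P[:,2]>np.percentile(P[:,2],60)-.006)];print(circ(P[:,:2]),circ(P[:,:2],.0315),P.min(0),P.max(0))
"
```

```text
275 (array([ 6, 11, 19, 11, 24, 11, 21, 59, 75, 35,  2,  1]), array([0.09761269, 0.09934075, 0.10106882, 0.10279688, 0.10452495,
       0.10625301, 0.10798107, 0.10970914, 0.1114372 , 0.11316527,
       0.11489333, 0.1166214 , 0.11834946]))
[0.6066847  0.25432026 0.03311405] [0.60564885 0.25437016] [0.57400966 0.21931665 0.10555683] [0.63775595 0.28850782 0.11834946]
```

Call:
play_rows(rows=[{"dx":-0.03,"dy":0.03,"dz":0.3,"roll":0,"fingers":1},{"dx":0,"dy":0,"dz":0.2,"roll":0,"fingers":1},{"dx":0,"dy":0,"dz":0.13,"roll":0,"fingers":1},{"dx":0,"dy":0,"dz":0,"roll":0,"fingers":1},{"dx":0,"dy":0,"dz":0,"roll":0,"fingers":1}])

```text
time: 15.15
tool_pos: [0.6104, 0.2543, 0.0767]
tcp_rot: [0.894, -3.011, 0.0]
wrist_force: [0.3, 0.3, -0.3]
width: 0.688
```

```bash
python3 -c "
from h import *
go([.6108,.254,.0775],123.1)
"
```

```text
t15.15 pos [0.6104 0.2543 0.0767] ang 123.1 w 0.688 q6 -1.79 F [ 0.3  0.3 -0.3] | roll -0.01  d [-0.004 -0.012 -0.021] dist/40 0.02
```

Call:
play_rows(rows=[{"dx":0,"dy":0,"dz":0,"roll":0,"fingers":0},{"dx":0,"dy":0,"dz":0,"roll":0,"fingers":0},{"dx":0,"dy":0,"dz":0,"roll":0,"fingers":0},{"dx":0,"dy":0,"dz":-0.5,"roll":1,"fingers":0},{"dx":0,"dy":0,"dz":-1,"roll":1,"fingers":0},{"dx":0,"dy":0,"dz":-0.8,"roll":1,"fingers":0},{"dx":0,"dy":0,"dz":0,"roll":1,"fingers":0},{"dx":0,"dy":0,"dz":0,"roll":1,"fingers":0},{"dx":0,"dy":0,"dz":0,"roll":1,"fingers":0},{"dx":0,"dy":0,"dz":0,"roll":1,"fingers":0},{"dx":0,"dy":0,"dz":0,"roll":1,"fingers":0},{"dx":0,"dy":0,"dz":0,"roll":1,"fingers":0},{"dx":0,"dy":0,"dz":0,"roll":1,"fingers":0},{"dx":0,"dy":0,"dz":0,"roll":1,"fingers":0},{"dx":0,"dy":0,"dz":0,"roll":1,"fingers":0}])

```text
time: 16.4
tool_pos: [0.6107, 0.2545, 0.1694]
tcp_rot: [0.413, 3.114, 0.0]
wrist_force: [-0.4, 0.5, 0.2]
width: 1.002
```

```bash
python3 -c "
from h import *
go([.4127,.0203,.1],None)
"
```

```text
t16.40 pos [0.6107 0.2545 0.1694] ang 74.9 w 1.002 q6 -0.95 F [-0.4  0.5  0.2] | roll 0.00  d [ 3.252 -6.945  1.733] dist/40 7.86
```

Call:
play_rows(rows=[{"dx":0.36,"dy":-0.77,"dz":0,"roll":0,"fingers":0},{"dx":0.36,"dy":-0.77,"dz":0,"roll":0,"fingers":0},{"dx":0.36,"dy":-0.77,"dz":0,"roll":0,"fingers":0},{"dx":0.36,"dy":-0.77,"dz":0,"roll":0,"fingers":0},{"dx":0.36,"dy":-0.77,"dz":0,"roll":0,"fingers":0},{"dx":0.36,"dy":-0.77,"dz":0,"roll":0,"fingers":0},{"dx":0.36,"dy":-0.77,"dz":0,"roll":0,"fingers":0},{"dx":0.36,"dy":-0.77,"dz":0,"roll":0,"fingers":0},{"dx":0.37,"dy":-0.78,"dz":0,"roll":0,"fingers":0},{"dx":0,"dy":0,"dz":0.9,"roll":0,"fingers":0},{"dx":0,"dy":0,"dz":0.9,"roll":0,"fingers":0},{"dx":0,"dy":0,"dz":0.9,"roll":0,"fingers":0},{"dx":0,"dy":0,"dz":0,"roll":0,"fingers":0},{"dx":0,"dy":0,"dz":0,"roll":0,"fingers":0},{"dx":0,"dy":0,"dz":0,"roll":0,"fingers":0}])

```text
time: 17.65
tool_pos: [0.4148, 0.0198, 0.0627]
tcp_rot: [0.407, 3.113, 0.0]
wrist_force: [0.6, -0.3, 1.0]
width: 1.0
```

```bash
python3 -c "
from h import *
go([.4127,.0203,.001],None)
seats()
for n in('top','scene'):
    c=dict(np.load('last_%s.npz'%n)); W=cloud(c); print(n,disc(c,W,(.6093,.254),.084,.045,.0035))
c=dict(np.load('last_top.npz')); a=c['pixels'][200:360,120:340,::-1]
cv2.imwrite('pics/c8.png',cv2.resize(a,(770,560),interpolation=cv2.INTER_CUBIC))
"
```

```text
t17.65 pos [0.4148 0.0198 0.0627] ang 75.1 w 1.000 q6 -1.32 F [ 0.6 -0.3  1. ] | roll 0.00  d [ 0.057 -0.003  1.543] dist/40 1.54
top 2602 axis [0.5691 0.2257] angs [ 33.6 153.6 273.6] cost 0.0006800373892619209 z 0.0714
scene 1343 axis [0.5687 0.2293] angs [ 33.8 153.8 273.8] cost 0.0005652436765017874 z 0.0718
top [6.091e-01 2.500e-01 3.340e-02 5.440e+02 8.380e-02 5.751e-01 2.194e-01
 6.433e-01 2.817e-01]
scene [6.067e-01 2.555e-01 3.330e-02 3.070e+02 8.410e-02 5.728e-01 2.226e-01
 6.408e-01 2.864e-01]
```

View pics/c8.png

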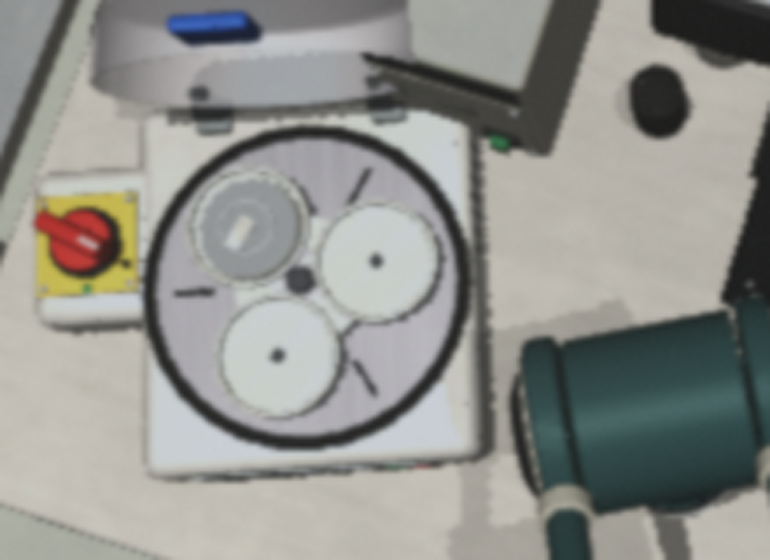

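Call:
play_rows(rows=[{"dx":0.06,"dy":0,"dz":0.6,"roll":0,"fingers":0},{"dx":0,"dy":0,"dz":0.6,"roll":0,"fingers":0},{"dx":0,"dy":0,"dz":0.34,"roll":0,"fingers":0},{"dx":0,"dy":0,"dz":0,"roll":0,"fingers":0},{"dx":0,"dy":0,"dz":0,"roll":0,"fingers":1},{"dx":0,"dy":0,"dz":0,"roll":0,"fingers":1},{"dx":0,"dy":0,"dz":0,"roll":0,"fingers":1},{"dx":0,"dy":0,"dz":0,"roll":0,"fingers":1},{"dx":0,"dy":0,"dz":0,"roll":0,"fingers":1},{"dx":0,"dy":0,"dz":0,"roll":0,"fingers":1}], grip_force=40)

```text
time: 18.58
tool_pos: [0.4135, 0.0203, 0.0023]
tcp_rot: [0.407, 3.111, 0.0]
wrist_force: [-2.5, -0.7, 7.2]
width: 0.696
```

```bash
python3 -c "
from h import *
go([.4127,.0203,.15],63.7)
"
```

```text
t18.58 pos [0.4135 0.0203 0.0023] ang 75.1 w 0.696 q6 -1.32 F [-2.5 -0.7  7.2] | roll 2.85  d [ 4.000e-03 -3.000e-03 -3.693e+00] dist/40 3.69
```

Call:
play_rows(rows=[{"dx":0,"dy":0,"dz":-0.4,"roll":0,"fingers":1},{"dx":0,"dy":0,"dz":-0.8,"roll":0.95,"fingers":1},{"dx":0,"dy":0,"dz":-0.8,"roll":0.95,"fingers":1},{"dx":0,"dy":0,"dz":-0.8,"roll":0.95,"fingers":1},{"dx":0,"dy":0,"dz":-0.8,"roll":0,"fingers":1},{"dx":0,"dy":0.8,"dz":0,"roll":0,"fingers":1},{"dx":0,"dy":0.8,"dz":0,"roll":0,"fingers":1},{"dx":0,"dy":0.8,"dz":0,"roll":0,"fingers":1},{"dx":0,"dy":0.8,"dz":0,"roll":0,"fingers":1},{"dx":0,"dy":0.8,"dz":0,"roll":0,"fingers":1},{"dx":0,"dy":0.8,"dz":0,"roll":0,"fingers":1},{"dx":0,"dy":0.8,"dz":0,"roll":0,"fingers":1},{"dx":0,"dy":0.8,"dz":0,"roll":0,"fingers":1},{"dx":0,"dy":0,"dz":0.7,"roll":0,"fingers":1},{"dx":0,"dy":0,"dz":0.6,"roll":0,"fingers":1},{"dx":0,"dy":0,"dz":0,"roll":0,"fingers":1},{"dx":0,"dy":0,"dz":0,"roll":0,"fingers":1},{"dx":0,"dy":0,"dz":0,"roll":0,"fingers":1}])

```text
time: 20.08
tool_pos: [0.5258, 0.2501, 0.0936]
tcp_rot: [0.715, 3.057, 0.002]
wrist_force: [0.2, -0.0, -0.4]
width: 0.695
```

```bash
python3 -c "
from h import *
go([.5261,.2488,.0735],63.7)
z=bot.read_state()['tool_pos'][2]
c=cam('scene');W=cloud(c);p=c['pixels'].astype(int)
m=(np.hypot(W[...,0]-.526,W[...,1]-.25)<.05)&(abs(W[...,2]-z-.009)<.008)&(p.min(-1)>110)
P=W[m];print(len(P),np.histogram(P[:,2],8)); P=P[(P[:,2]>np.percentile(P[:,2],70)-.004)];print(z,circ(P[:,:2]),circ(P[:,:2],.0315),P.min(0),P.max(0))
"
```

```text
t20.08 pos [0.5258 0.2501 0.0936] ang 63.7 w 0.695 q6 -0.71 F [ 0.2 -0.  -0.4] | roll -0.01  d [-0.02  -0.026  0.503] dist/40 0.50
399 (array([ 19,  20,  23,  15,  40, 127, 116,  39]), array([0.09470379, 0.09649433, 0.09828488, 0.10007542, 0.10186596,
       0.10365651, 0.10544705, 0.1072376 , 0.10902814]))
0.09361973090777634 [0.52436481 0.25308252 0.03185775] [0.52423813 0.25306892] [0.49156969 0.22159531 0.10190781] [0.55606928 0.28485236 0.10902814]
```

Call:
play_rows(rows=[{"dx":-0.03,"dy":-0.03,"dz":0.25,"roll":0,"fingers":1},{"dx":0,"dy":0,"dz":0.15,"roll":0,"fingers":1},{"dx":0,"dy":0,"dz":0.1,"roll":0,"fingers":1},{"dx":0,"dy":0,"dz":0,"roll":0,"fingers":1},{"dx":0,"dy":0,"dz":0,"roll":0,"fingers":1}])

```text
time: 20.55
tool_pos: [0.5258, 0.2482, 0.0724]
tcp_rot: [0.716, 3.058, 0.001]
wrist_force: [-1.9, -0.9, 4.2]
width: 0.7
```

```bash
python3 -c "
from h import *
go([.5265,.2486,.0730],63.7)
"
```

```text
t20.55 pos [0.5258 0.2482 0.0724] ang 63.7 w 0.700 q6 -0.71 F [-1.9 -0.9  4.2] | roll -0.01  d [-0.011  0.016 -0.016] dist/40 0.02
```

Call:
play_rows(rows=[{"dx":0,"dy":0,"dz":0,"roll":0,"fingers":0},{"dx":0,"dy":0,"dz":0,"roll":0,"fingers":0},{"dx":0,"dy":0,"dz":0,"roll":0,"fingers":0},{"dx":0,"dy":0,"dz":-0.5,"roll":0,"fingers":0},{"dx":0,"dy":0,"dz":-1,"roll":0,"fingers":0},{"dx":0,"dy":0,"dz":-0.5,"roll":0,"fingers":0},{"dx":0,"dy":0,"dz":0,"roll":0,"fingers":0}])

```text
time: 21.13
tool_pos: [0.529, 0.2498, 0.1576]
tcp_rot: [0.713, 3.051, 0.009]
wrist_force: [1.2, -0.6, 0.2]
width: 1.004
```

```bash
python3 -c "
from h import *
go([.375,.05,.15],63.7)
for n in('top','scene'):
    c=dict(np.load(n+'0.npz')); W=cloud(c); 
    r=np.hypot(W[...,0],W[...,1]); m=(W[...,2]>.02)&(W[...,1]<-.05)&(W[...,0]>.15)&(W[...,1]>-.5)
    P=W[m]; rr=r[m]; th=np.degrees(np.arctan2(P[:,1],P[:,0]))
    for a in range(-60,-8,4):
        s=abs(th-a)<2
        print(n,a,[('%.2f'%lo, round(rr[s&(P[:,2]>lo)&(P[:,2]<hi)].min(),3)) for lo,hi in[(.02,.1),(.1,.2),(.2,.3),(.3,.4),(.4,.5),(.5,.8)] if (s&(P[:,2]>lo)&(P[:,2]<hi)).sum()>2])
"
```

```text
t21.13 pos [0.529  0.2498 0.1576] ang 63.7 w 1.004 q6 -0.71 F [ 1.2 -0.6  0.2] | roll -0.00  d [ 1.24  -6.186  0.134] dist/40 6.31
top -60 []
top -56 []
top -52 [('0.02', np.float64(0.412))]
top -48 [('0.02', np.float64(0.483))]
top -44 [('0.02', np.float64(0.279))]
top -40 [('0.02', np.float64(0.337))]
top -36 []
top -32 [('0.02', np.float64(0.38)), ('0.10', np.float64(0.438)), ('0.20', np.float64(0.986)), ('0.30', np.float64(0.982)), ('0.40', np.float64(0.998))]
top -28 [('0.02', np.float64(0.368)), ('0.10', np.float64(0.437)), ('0.20', np.float64(0.963)), ('0.30', np.float64(0.964)), ('0.40', np.float64(0.292)), ('0.50', np.float64(0.447))]
top -24 [('0.02', np.float64(0.369)), ('0.10', np.float64(0.438)), ('0.20', np.float64(0.474)), ('0.30', np.float64(0.484)), ('0.40', np.float64(0.286)), ('0.50', np.float64(0.448))]
top -20 [('0.02', np.float64(0.269)), ('0.10', np.float64(0.443)), ('0.20', np.float64(0.443)), ('0.30', np.float64(0.385)), ('0.40', np.float64(0.286)), ('0.50', np.float64(0.453))]
top -16 [('0.02', np.float64(0.25)), ('0.10', np.float64(0.447)), ('0.20', np.floa
[... 742 characters left out ...]
)), ('0.10', np.float64(0.433)), ('0.20', np.float64(0.477)), ('0.30', np.float64(0.327)), ('0.40', np.float64(0.287)), ('0.50', np.float64(0.441))]
scene -20 [('0.02', np.float64(0.272)), ('0.10', np.float64(0.434)), ('0.20', np.float64(0.439)), ('0.30', np.float64(0.324)), ('0.40', np.float64(0.284)), ('0.50', np.float64(0.449))]
scene -16 [('0.02', np.float64(0.25)), ('0.10', np.float64(0.441)), ('0.20', np.float64(0.444)), ('0.30', np.float64(0.387)), ('0.40', np.float64(0.379)), ('0.50', np.float64(0.454))]
scene -12 [('0.02', np.float64(0.24)), ('0.10', np.float64(0.45)), ('0.20', np.float64(0.443)), ('0.30', np.float64(0.457)), ('0.40', np.float64(0.439)), ('0.50', np.float64(0.459))]
```

Call:
play_rows(rows=[{"dx":0.18,"dy":-0.88,"dz":0,"roll":0,"fingers":0},{"dx":0.18,"dy":-0.88,"dz":0,"roll":0,"fingers":0},{"dx":0.18,"dy":-0.88,"dz":0,"roll":0,"fingers":0},{"dx":0.18,"dy":-0.88,"dz":0,"roll":0,"fingers":0},{"dx":0.18,"dy":-0.88,"dz":0,"roll":0,"fingers":0},{"dx":0.17,"dy":-0.88,"dz":0,"roll":0,"fingers":0},{"dx":0.17,"dy":-0.88,"dz":0,"roll":0,"fingers":0},{"dx":0,"dy":0,"dz":0,"roll":0,"fingers":0},{"dx":0,"dy":0,"dz":0,"roll":0,"fingers":0}])

```text
time: 21.88
tool_pos: [0.3702, 0.0483, 0.1507]
tcp_rot: [-0.72, -3.057, 0.0]
wrist_force: [0.2, -0.0, 0.4]
width: 0.998
```

```bash
python3 -c "
from h import *
go([.375,.05,.5],63.7)
s=bot.read_state(); print(s['q'].round(4))
S=dict(np.load('scene0.npz'));W=cloud(S)
import itertools
# microscope: max/min z of points with r<.45 per angle
r=np.hypot(W[...,0],W[...,1]);th=np.degrees(np.arctan2(W[...,1],W[...,0]))
for a in range(-34,-8,3):
  for lo,hi in[(.25,.33),(.33,.39),(.39,.45),(.45,.6),(.6,.8)]:
    m=(abs(th-a)<1.5)&(r>lo)&(r<hi)&(W[...,2]>.25); 
    if m.sum()>2: print(a,lo,hi,W[m][:,2].min().round(3),W[m][:,2].max().round(3))
c=cam('scene','sc9')
"
```

```text
t21.88 pos [0.3702 0.0483 0.1507] ang 63.5 w 0.998 q6 -1.05 F [ 0.2 -0.   0.4] | roll -0.05  d [-0.083  0.088 -8.732] dist/40 8.73
[ 6.3000e-02 -2.7060e-01  2.2899e+00  1.0000e-04  1.1230e+00 -1.0454e+00]
-28 0.25 0.33 0.413 0.434
-28 0.45 0.6 0.488 0.611
-25 0.25 0.33 0.408 0.441
-25 0.33 0.39 0.397 0.432
-25 0.39 0.45 0.496 0.576
-25 0.45 0.6 0.291 0.612
-22 0.25 0.33 0.396 0.442
-22 0.33 0.39 0.39 0.435
-22 0.39 0.45 0.413 0.573
-22 0.45 0.6 0.255 0.612
-22 0.6 0.8 0.309 0.409
-19 0.25 0.33 0.398 0.434
-19 0.33 0.39 0.391 0.432
-19 0.39 0.45 0.25 0.435
-19 0.45 0.6 0.25 0.613
-19 0.6 0.8 0.303 0.435
-16 0.39 0.45 0.262 0.434
-16 0.45 0.6 0.25 0.614
-16 0.6 0.8 0.25 0.435
-13 0.39 0.45 0.251 0.431
-13 0.45 0.6 0.25 0.614
-13 0.6 0.8 0.333 0.582
-10 0.45 0.6 0.281 0.61
-10 0.6 0.8 0.38 0.578
```

View pics/sc9.png

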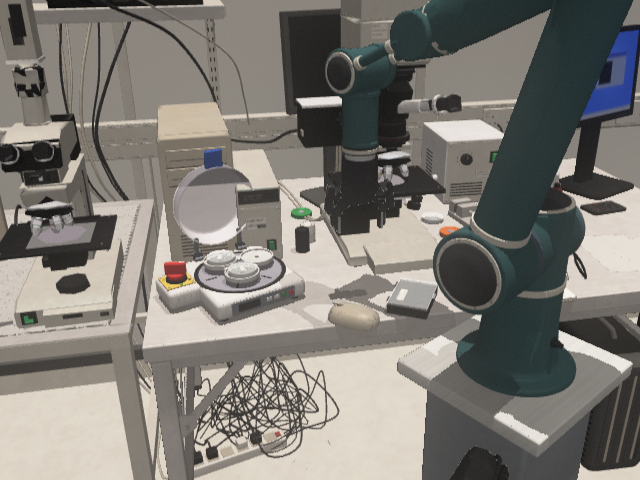

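Call:
play_rows(rows=[{"dx":0,"dy":0,"dz":-0.8,"roll":1,"fingers":0},{"dx":0,"dy":0,"dz":-0.8,"roll":1,"fingers":0},{"dx":0,"dy":0,"dz":-0.8,"roll":1,"fingers":0},{"dx":0,"dy":0,"dz":-0.8,"roll":1,"fingers":0},{"dx":0,"dy":0,"dz":-0.8,"roll":1,"fingers":0},{"dx":0,"dy":0,"dz":-0.8,"roll":1,"fingers":0},{"dx":0,"dy":0,"dz":-0.8,"roll":1,"fingers":0},{"dx":0,"dy":0,"dz":-0.8,"roll":1,"fingers":0},{"dx":0,"dy":0,"dz":-0.8,"roll":1,"fingers":0},{"dx":0,"dy":0,"dz":-0.8,"roll":1,"fingers":0},{"dx":0,"dy":0,"dz":-0.8,"roll":1,"fingers":0},{"dx":0,"dy":0,"dz":0,"roll":1,"fingers":0},{"dx":0,"dy":0,"dz":0,"roll":1,"fingers":0},{"dx":0,"dy":0,"dz":0,"roll":1,"fingers":0},{"dx":0,"dy":0,"dz":0,"roll":0.95,"fingers":0},{"dx":0,"dy":0,"dz":0,"roll":0,"fingers":0},{"dx":0,"dy":0,"dz":0,"roll":0,"fingers":0}])

```text
time: 23.35
tool_pos: [0.3725, 0.0502, 0.5035]
tcp_rot: [-2.141, -2.299, 0.0]
wrist_force: [0.0, -0.2, -0.9]
width: 0.997
```

```bash
python3 -c "
from h import *
go([.36,-.11,.5],3.7)
s=bot.read_state(); print(s['q'].round(4))
"
```

```text
t23.35 pos [0.3725 0.0502 0.5035] ang 4.1 w 0.997 q6 -0.00 F [ 0.  -0.2 -0.9] | roll 0.09  d [-3.977 -0.571  0.087] dist/40 4.02
[ 6.7400e-02 -3.5560e-01  1.7113e+00  3.0000e-04  1.7863e+00 -3.6000e-03]
```

Call:
play_rows(rows=[{"dx":0,"dy":0,"dz":-0.8,"roll":0,"fingers":0},{"dx":0,"dy":0,"dz":-0.8,"roll":0,"fingers":0},{"dx":0,"dy":0,"dz":-0.8,"roll":0,"fingers":0},{"dx":0,"dy":0,"dz":-0.8,"roll":0,"fingers":0},{"dx":0,"dy":0,"dz":-0.8,"roll":0,"fingers":0},{"dx":-0.8,"dy":-0.12,"dz":0,"roll":0,"fingers":0},{"dx":-0.8,"dy":-0.12,"dz":0,"roll":0,"fingers":0},{"dx":-0.8,"dy":-0.12,"dz":0,"roll":0,"fingers":0},{"dx":-0.8,"dy":-0.12,"dz":0,"roll":0,"fingers":0},{"dx":-0.8,"dy":-0.12,"dz":0,"roll":0,"fingers":0},{"dx":-0.6,"dy":-0.36,"dz":0,"roll":0,"fingers":0},{"dx":-0.6,"dy":-0.36,"dz":0,"roll":0,"fingers":0},{"dx":-0.6,"dy":-0.36,"dz":0,"roll":0,"fingers":0},{"dx":-0.6,"dy":-0.36,"dz":0,"roll":0,"fingers":0},{"dx":0,"dy":0,"dz":0,"roll":0,"fingers":0}])

```text
time: 24.6
tool_pos: [0.3066, -0.215, 0.663]
tcp_rot: [-2.149, -2.291, 0.003]
wrist_force: [0.2, -0.5, -0.4]
width: 0.999
```

```bash
python3 -c "
from h import *
go([.40,-.33,.6],3.7)
go([.546,-.4165,.6],3.7)
s=bot.read_state(); print(s['q'].round(4))
"
```

```text
t24.60 pos [ 0.3066 -0.215   0.663 ] ang 3.7 w 0.999 q6 -0.74 F [ 0.2 -0.5 -0.4] | roll -0.01  d [-3.019  2.147  1.574] dist/40 4.03
t24.60 pos [ 0.3066 -0.215   0.663 ] ang 3.7 w 0.999 q6 -0.74 F [ 0.2 -0.5 -0.4] | roll -0.01  d [-5.412  5.65   1.57 ] dist/40 7.98
[-0.6763 -0.2515  1.3366 -0.0021  2.0573 -0.7413]
```

Call:
play_rows(rows=[{"dx":-0.6,"dy":0.43,"dz":0,"roll":0,"fingers":0},{"dx":-0.6,"dy":0.43,"dz":0,"roll":0,"fingers":0},{"dx":-0.6,"dy":0.43,"dz":0,"roll":0,"fingers":0},{"dx":-0.6,"dy":0.43,"dz":0,"roll":0,"fingers":0},{"dx":-0.6,"dy":0.43,"dz":0,"roll":0,"fingers":0},{"dx":-0.48,"dy":0.7,"dz":0,"roll":0,"fingers":0},{"dx":-0.48,"dy":0.7,"dz":0,"roll":0,"fingers":0},{"dx":-0.48,"dy":0.7,"dz":0,"roll":0,"fingers":0},{"dx":-0.48,"dy":0.7,"dz":0,"roll":0,"fingers":0},{"dx":-0.48,"dy":0.7,"dz":0,"roll":0,"fingers":0},{"dx":0,"dy":0,"dz":0,"roll":0,"fingers":0},{"dx":0,"dy":0,"dz":0.9,"roll":0,"fingers":0},{"dx":0,"dy":0,"dz":0.9,"roll":0,"fingers":0},{"dx":0,"dy":0,"dz":0.9,"roll":0,"fingers":0},{"dx":0,"dy":0,"dz":0.9,"roll":0,"fingers":0},{"dx":0,"dy":0,"dz":0.9,"roll":0,"fingers":0},{"dx":0,"dy":0,"dz":0.9,"roll":0,"fingers":0},{"dx":0,"dy":0,"dz":0.9,"roll":0,"fingers":0},{"dx":0,"dy":0,"dz":0,"roll":0,"fingers":0},{"dx":0,"dy":0,"dz":0,"roll":0,"fingers":0}])

```text
time: 26.27
tool_pos: [0.5474, -0.4101, 0.4077]
tcp_rot: [-2.138, -2.292, 0.0]
wrist_force: [-0.1, 0.5, 0.1]
width: 0.998
```

```bash
python3 -c "
from h import *
go([.546,-.4165,.1],3.7)
c=cam('scene'); W=cloud(c)
for xy in [(.546,-.416),(.444,-.373),(.337,-.321)]: 
    try: print(disc(c,W,xy))
    except Exception as e: print(e)
u,v=px(c,[.546,-.416,.1]); print(u,v)
seats()
cv2.imwrite('pics/s10.png',cv2.resize(c['pixels'][60:290,290:540,::-1],(652,600),interpolation=cv2.INTER_CUBIC))
"
```

```text
t26.27 pos [ 0.5474 -0.4101  0.4077] ang 4.0 w 0.998 q6 -0.75 F [-0.1  0.5  0.1] | roll 0.07  d [-2.000e-01 -3.000e-03  7.691e+00] dist/40 7.69
'NoneType' object is not subscriptable
'NoneType' object is not subscriptable
'NoneType' object is not subscriptable
434.2345224457994 187.95414060372383
top 2185 axis [0.5694 0.2253] angs [ 32.2 152.2 272.2] cost 0.0006750105456255967 z 0.0728
scene 1031 axis [0.5677 0.2304] angs [ 33.9 153.9 273.9] cost 0.000266858048848344 z 0.0726
```

View pics/s10.png

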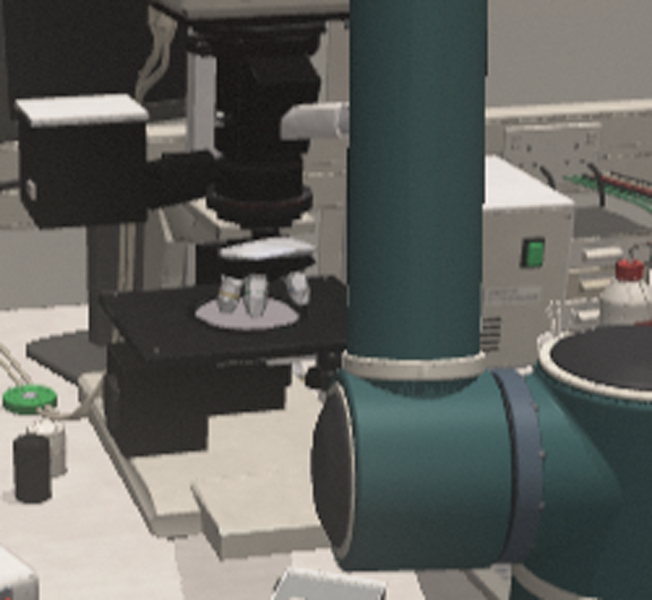

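Call:
play_rows(rows=[{"dx":-0.17,"dy":-0.03,"dz":0.7,"roll":0,"fingers":0},{"dx":0,"dy":0,"dz":0.7,"roll":0,"fingers":0},{"dx":0,"dy":0,"dz":0.7,"roll":0,"fingers":0},{"dx":0,"dy":0,"dz":0.7,"roll":0,"fingers":0},{"dx":0,"dy":0,"dz":0.7,"roll":0,"fingers":0},{"dx":0,"dy":0,"dz":0.7,"roll":0,"fingers":0},{"dx":0,"dy":0,"dz":0.7,"roll":0,"fingers":0},{"dx":0,"dy":0,"dz":0.7,"roll":0,"fingers":0},{"dx":0,"dy":0,"dz":0.7,"roll":0,"fingers":0},{"dx":0,"dy":0,"dz":0.7,"roll":0,"fingers":0},{"dx":0,"dy":0,"dz":0.7,"roll":0,"fingers":0},{"dx":0,"dy":0,"dz":0,"roll":0,"fingers":0},{"dx":0,"dy":0,"dz":0,"roll":0,"fingers":0},{"dx":0,"dy":0,"dz":0,"roll":0,"fingers":0}])

```text
time: 27.58
tool_pos: [0.5494, -0.4206, 0.1076]
tcp_rot: [2.141, 2.291, 0.001]
wrist_force: [0.3, 0.3, 0.4]
width: 0.998
```

```bash
python3 -c "
from h import *
go([.546,-.4165,.001],3.7)
T=cam('top'); W=cloud(T); print(px(T,[.546,-.416,.014]))
for xy in [(.444,-.375),(.338,-.322)]: 
    try: print(disc(T,W,xy))
    except Exception as e: print(e)
"
```

```text
t27.58 pos [ 0.5494 -0.4206  0.1076] ang 3.9 w 0.998 q6 -0.76 F [0.3 0.3 0.4] | roll 0.05  d [ 0.12  -0.091  2.665] dist/40 2.67
(np.float64(489.1224735550578), np.float64(235.93305935102666))
[ 4.459e-01 -3.751e-01  3.000e-02  3.460e+02  1.340e-02  4.154e-01
 -4.002e-01  4.765e-01 -3.451e-01]
[ 3.327e-01 -3.300e-01  3.970e-02  2.050e+02  1.360e-02  3.107e-01
 -3.376e-01  3.741e-01 -2.910e-01]
```

Call:
play_rows(rows=[{"dx":0.11,"dy":-0.08,"dz":0.7,"roll":0,"fingers":0},{"dx":0,"dy":0,"dz":0.8,"roll":0,"fingers":0},{"dx":0,"dy":0,"dz":0.7,"roll":0,"fingers":0},{"dx":0,"dy":0,"dz":0.46,"roll":0,"fingers":0},{"dx":0,"dy":0,"dz":0,"roll":0,"fingers":0},{"dx":0,"dy":0,"dz":0,"roll":0,"fingers":0},{"dx":0,"dy":0,"dz":0,"roll":0,"fingers":1},{"dx":0,"dy":0,"dz":0,"roll":0,"fingers":1},{"dx":0,"dy":0,"dz":0,"roll":0,"fingers":1},{"dx":0,"dy":0,"dz":0,"roll":0,"fingers":1},{"dx":0,"dy":0,"dz":0,"roll":0,"fingers":1},{"dx":0,"dy":0,"dz":0,"roll":0,"fingers":1}], grip_force=40)

```text
time: 28.63
tool_pos: [0.546, -0.4164, 0.0015]
tcp_rot: [2.141, 2.291, 0.001]
wrist_force: [0.3, 0.7, 5.1]
width: 0.71
```

```bash
python3 -c "
from h import *
go([.546,-.4165,.66],3.7)
"
```

```text
t28.63 pos [ 0.546  -0.4164  0.0015] ang 3.9 w 0.710 q6 -0.76 F [0.3 0.7 5.1] | roll 0.04  d [ -0.075   0.081 -16.462] dist/40 16.46
```

Call:
play_rows(rows=[{"dx":0,"dy":0,"dz":-0.3,"roll":0,"fingers":1},{"dx":0,"dy":0,"dz":-0.7,"roll":0,"fingers":1},{"dx":0,"dy":0,"dz":-0.9,"roll":0,"fingers":1},{"dx":0,"dy":0,"dz":-0.9,"roll":0,"fingers":1},{"dx":0,"dy":0,"dz":-0.9,"roll":0,"fingers":1},{"dx":0,"dy":0,"dz":-0.9,"roll":0,"fingers":1},{"dx":0,"dy":0,"dz":-0.9,"roll":0,"fingers":1},{"dx":0,"dy":0,"dz":-0.9,"roll":0,"fingers":1},{"dx":0,"dy":0,"dz":-0.9,"roll":0,"fingers":1},{"dx":0,"dy":0,"dz":-0.9,"roll":0,"fingers":1},{"dx":0,"dy":0,"dz":-0.9,"roll":0,"fingers":1},{"dx":0,"dy":0,"dz":-0.9,"roll":0,"fingers":1},{"dx":0,"dy":0,"dz":-0.9,"roll":0,"fingers":1},{"dx":0,"dy":0,"dz":-0.9,"roll":0,"fingers":1},{"dx":0,"dy":0,"dz":-0.9,"roll":0,"fingers":1},{"dx":0,"dy":0,"dz":-0.9,"roll":0,"fingers":1},{"dx":0,"dy":0,"dz":-0.9,"roll":0,"fingers":1},{"dx":0,"dy":0,"dz":-0.9,"roll":0,"fingers":1},{"dx":0,"dy":0,"dz":-0.9,"roll":0,"fingers":1},{"dx":0,"dy":0,"dz":0,"roll":0,"fingers":1}], grip_force=60)

```text
time: 30.3
tool_pos: [0.5418, -0.4132, 0.6613]
tcp_rot: [2.133, 2.283, 0.002]
wrist_force: [0.1, 0.2, 2.0]
width: 0.698
```

```bash
python3 -c "
from h import *
go([.31,-.215,.66],3.7)
"
```

```text
t30.30 pos [ 0.5418 -0.4132  0.6613] ang 3.9 w 0.698 q6 -0.76 F [0.1 0.2 2. ] | roll 0.04  d [ 5.318 -5.463 -0.097] dist/40 7.62
```

Call:
play_rows(rows=[{"dx":0.48,"dy":-0.68,"dz":0,"roll":0,"fingers":1},{"dx":0.48,"dy":-0.68,"dz":0,"roll":0,"fingers":1},{"dx":0.48,"dy":-0.68,"dz":0,"roll":0,"fingers":1},{"dx":0.48,"dy":-0.68,"dz":0,"roll":0,"fingers":1},{"dx":0.48,"dy":-0.68,"dz":0,"roll":0,"fingers":1},{"dx":0.58,"dy":-0.41,"dz":0,"roll":0,"fingers":1},{"dx":0.58,"dy":-0.41,"dz":0,"roll":0,"fingers":1},{"dx":0.58,"dy":-0.41,"dz":0,"roll":0,"fingers":1},{"dx":0.58,"dy":-0.41,"dz":0,"roll":0,"fingers":1},{"dx":0.58,"dy":-0.41,"dz":0,"roll":0,"fingers":1},{"dx":0.63,"dy":0.36,"dz":0,"roll":0,"fingers":1},{"dx":0.63,"dy":0.36,"dz":0,"roll":0,"fingers":1},{"dx":0.63,"dy":0.36,"dz":0,"roll":0,"fingers":1},{"dx":0.63,"dy":0.36,"dz":0,"roll":0,"fingers":1},{"dx":0.8,"dy":0.12,"dz":0,"roll":0,"fingers":1},{"dx":0.8,"dy":0.12,"dz":0,"roll":0,"fingers":1},{"dx":0.8,"dy":0.12,"dz":0,"roll":0,"fingers":1},{"dx":0.8,"dy":0.12,"dz":0,"roll":0,"fingers":1},{"dx":0.8,"dy":0.12,"dz":0,"roll":0,"fingers":1},{"dx":0,"dy":0,"dz":0,"roll":0,"fingers":1}])

```text
time: 31.97
tool_pos: [0.3739, 0.0524, 0.6506]
tcp_rot: [2.136, 2.304, 0.006]
wrist_force: [-0.1, -0.4, -0.9]
width: 0.694
```

```bash
python3 -c "
from h import *
go([.572,.1796,.18],3.7)
"
```

```text
t31.97 pos [0.3739 0.0524 0.6506] ang 4.3 w 0.694 q6 -0.00 F [-0.1 -0.4 -0.9] | roll 0.15  d [ 2.824  5.116 11.785] dist/40 13.15
```

Call:
play_rows(rows=[{"dx":0.28,"dy":0.2,"dz":0.7,"roll":0.15,"fingers":1},{"dx":0.28,"dy":0.2,"dz":0.7,"roll":0,"fingers":1},{"dx":0.28,"dy":0.2,"dz":0.7,"roll":0,"fingers":1},{"dx":0.28,"dy":0.2,"dz":0.7,"roll":0,"fingers":1},{"dx":0.28,"dy":0.2,"dz":0.7,"roll":0,"fingers":1},{"dx":0.14,"dy":0.37,"dz":0.75,"roll":0,"fingers":1},{"dx":0.14,"dy":0.37,"dz":0.75,"roll":0,"fingers":1},{"dx":0.14,"dy":0.37,"dz":0.75,"roll":0,"fingers":1},{"dx":0.14,"dy":0.37,"dz":0.75,"roll":0,"fingers":1},{"dx":0.14,"dy":0.37,"dz":0.75,"roll":0,"fingers":1},{"dx":0.14,"dy":0.37,"dz":0.75,"roll":0,"fingers":1},{"dx":0.14,"dy":0.37,"dz":0.75,"roll":0,"fingers":1},{"dx":0.14,"dy":0.37,"dz":0.75,"roll":0,"fingers":1},{"dx":0.14,"dy":0.37,"dz":0.75,"roll":0,"fingers":1},{"dx":0.14,"dy":0.37,"dz":0.75,"roll":0,"fingers":1},{"dx":0.14,"dy":0.37,"dz":0.75,"roll":0,"fingers":1},{"dx":0,"dy":0,"dz":0,"roll":0,"fingers":1},{"dx":0,"dy":0,"dz":0,"roll":0,"fingers":1},{"dx":0,"dy":0,"dz":0,"roll":0,"fingers":1}])

```text
time: 33.55
tool_pos: [0.5715, 0.1767, 0.1814]
tcp_rot: [2.156, 2.283, 0.002]
wrist_force: [0.5, 0.6, 0.0]
width: 0.702
```

```bash
python3 -c "
from h import *
go([.5722,.1796,.1],3.7)
seats()
"
```

```text
t33.55 pos [0.5715 0.1767 0.1814] ang 3.3 w 0.702 q6 0.20 F [0.5 0.6 0. ] | roll -0.11  d [0.07  0.018 2.036] dist/40 2.04
top 678 axis [0.5702 0.2243] angs [ 32.8 152.8 272.8] cost 0.0004847570377143701 z 0.0754
scene 1026 axis [0.5682 0.2302] angs [ 33.4 153.4 273.4] cost 0.00040957438993464345 z 0.0726
```

Call:
play_rows(rows=[{"dx":0.07,"dy":0.01,"dz":0.7,"roll":-0.1,"fingers":1},{"dx":0,"dy":0,"dz":0.7,"roll":0,"fingers":1},{"dx":0,"dy":0,"dz":0.7,"roll":0,"fingers":1},{"dx":0,"dy":0,"dz":0,"roll":0,"fingers":1},{"dx":0,"dy":0,"dz":0,"roll":0,"fingers":1},{"dx":0,"dy":0,"dz":0,"roll":0,"fingers":1}])

```text
time: 34.15
tool_pos: [0.5728, 0.1803, 0.0982]
tcp_rot: [2.148, 2.29, 0.005]
wrist_force: [1.0, -0.4, -0.1]
width: 0.693
```

```bash
python3 -c "
from h import *
go([.572,.1796,.0735],3.5)
z=bot.read_state()['tool_pos'][2]
c=cam('scene');W=cloud(c);p=c['pixels'].astype(int)
m=(np.hypot(W[...,0]-.572,W[...,1]-.182)<.05)&(abs(W[...,2]-z-.009)<.010)&(p.min(-1)>110)
P=W[m];print(len(P),np.histogram(P[:,2],8)); P=P[(P[:,2]>np.percentile(P[:,2],70)-.004)];print(z,circ(P[:,:2]),circ(P[:,:2],.0315),P.min(0),P.max(0))
"
```

```text
t34.15 pos [0.5728 0.1803 0.0982] ang 3.7 w 0.693 q6 0.20 F [ 1.  -0.4 -0.1] | roll 0.04  d [-0.016 -0.024  0.617] dist/40 0.62
243 (array([ 14,  15,  11,  11,  18,  49, 100,  25]), array([0.09753829, 0.09960108, 0.10166387, 0.10372666, 0.10578945,
       0.10785224, 0.10991503, 0.11197782, 0.11404061]))
0.09819100581752209 [0.5696517  0.1785336  0.03184017] [0.56969029 0.17862703] [0.54032874 0.14898982 0.10739424] [0.60183782 0.21056836 0.11404061]
```

Call:
play_rows(rows=[{"dx":0.06,"dy":0,"dz":0.25,"roll":0,"fingers":1},{"dx":0,"dy":0,"dz":0.2,"roll":0,"fingers":1},{"dx":0,"dy":0,"dz":0.1,"roll":0,"fingers":1},{"dx":0,"dy":0,"dz":0.06,"roll":0,"fingers":1},{"dx":0,"dy":0,"dz":0,"roll":0,"fingers":1},{"dx":0,"dy":0,"dz":0,"roll":0,"fingers":1}])

```text
time: 34.7
tool_pos: [0.5723, 0.1828, 0.0719]
tcp_rot: [2.148, 2.291, 0.003]
wrist_force: [0.8, -0.1, 4.6]
width: 0.698
```

```bash
python3 -c "
from h import *
go([.572,.1826,.0725],3.5)
z=bot.read_state()['tool_pos'][2]
c=cam('scene');W=cloud(c);p=c['pixels'].astype(int)
m=(np.hypot(W[...,0]-.572,W[...,1]-.182)<.05)&(abs(W[...,2]-.083)<.006)&(p.min(-1)>110)
P=W[m];print(len(P),np.median(P[:,2]));print(z,circ(P[:,:2]),circ(P[:,:2],.0315),P.min(0),P.max(0))
"
```

```text
t34.70 pos [0.5723 0.1828 0.0719] ang 3.7 w 0.698 q6 0.20 F [ 0.8 -0.1  4.6] | roll 0.05  d [-0.004 -0.007 -0.015] dist/40 0.02
216 0.08398639268142744
0.07191305588180164 [0.570323   0.18587492 0.03762704] [0.56529678 0.18134771] [0.53233182 0.15044691 0.07705402] [0.60227988 0.22828944 0.08779426]
```

Call:
play_rows(rows=[{"dx":0,"dy":0,"dz":0,"roll":0,"fingers":0},{"dx":0,"dy":0,"dz":0,"roll":0,"fingers":0},{"dx":0,"dy":0,"dz":0,"roll":0,"fingers":0},{"dx":0,"dy":0,"dz":-0.3,"roll":0,"fingers":0},{"dx":0,"dy":0,"dz":-0.8,"roll":0,"fingers":0},{"dx":0,"dy":0,"dz":-0.8,"roll":0,"fingers":0},{"dx":-0.7,"dy":-0.6,"dz":0,"roll":0,"fingers":0},{"dx":-0.7,"dy":-0.6,"dz":0,"roll":0,"fingers":0},{"dx":-0.7,"dy":-0.6,"dz":0,"roll":0,"fingers":1},{"dx":-0.7,"dy":-0.6,"dz":0,"roll":0,"fingers":1},{"dx":-0.7,"dy":-0.6,"dz":0,"roll":0,"fingers":1},{"dx":-0.7,"dy":-0.6,"dz":0,"roll":0,"fingers":1},{"dx":0,"dy":0,"dz":0,"roll":0,"fingers":1},{"dx":0,"dy":0,"dz":0,"roll":0,"fingers":1}])

```text
time: 35.92
tool_pos: [0.4372, 0.0043, 0.1474]
tcp_rot: [2.152, 2.288, 0.001]
wrist_force: [0.2, -1.2, -0.1]
width: 0.145
```

```bash
python3 -c "
from h import *
o=seats(); 
for n in('top','scene'):
    c=dict(np.load('last_%s.npz'%n)); W=cloud(c); p=o[n]
    for k in range(3):
        a=p[2]+k*2*np.pi/3; xy=p[:2]+.048*np.array([np.cos(a),np.sin(a)]); m=(np.hypot(W[...,0]-xy[0],W[...,1]-xy[1])<.045)&(abs(W[...,2]-.084)<.0035)
        P=W[m]; pl=np.linalg.lstsq(np.c_[P[:,:2]-xy,np.ones(len(P))],P[:,2],rcond=None)[0]
        print(n,np.degrees(a).round(),xy.round(4),disc(c,W,xy,.084,.045,.0035)[:5],'tilt',pl[:2].round(3))
a=np.mean([o[n][2] for n in o])+np.pi; 
go([.5691+.072*np.cos(a),.2275+.072*np.sin(a),.12]); print(np.degrees(a))
c=dict(np.load('last_top.npz')); a=c['pixels'][200:360,120:340,::-1]
cv2.imwrite('pics/c11.png',cv2.resize(a,(770,560),interpolation=cv2.INTER_CUBIC))
"
```

```text
top 1735 axis [0.5692 0.2253] angs [ 33.2 153.2 273.2] cost 0.0006659711441685345 z 0.076
scene 794 axis [0.5666 0.2326] angs [ 35.1 155.1 275.1] cost 0.0001730287903084808 z 0.0748
top 33.0 [0.6093 0.2516] [6.067e-01 2.507e-01 3.210e-02 5.300e+02 8.350e-02] tilt [-0.001 -0.005]
top 153.0 [0.5263 0.2469] [5.250e-01 2.463e-01 3.380e-02 5.850e+02 8.370e-02] tilt [-0.009  0.004]
top 273.0 [0.5719 0.1774] [5.714e-01 1.790e-01 3.410e-02 5.290e+02 8.380e-02] tilt [-0.004 -0.004]
scene 35.0 [0.6059 0.2602] [6.062e-01 2.551e-01 3.280e-02 3.080e+02 8.420e-02] tilt [ 0.002 -0.016]
scene 155.0 [0.5231 0.2528] [5.237e-01 2.495e-01 3.270e-02 3.460e+02 8.410e-02] tilt [ 0.003 -0.008]
scene 275.0 [0.5709 0.1848] [5.691e-01 1.804e-01 3.220e-02 2.960e+02 8.420e-02] tilt [ 0.003 -0.006]
t36.02 pos [0.4389 0.0056 0.1477] ang 3.6 w 0.004 q6 -0.11 F [1.3 0.3 0.3] | roll 0.00  d [4.415 2.048 0.698] dist/40 4.92
214.1670766993603
```

View pics/c11.png

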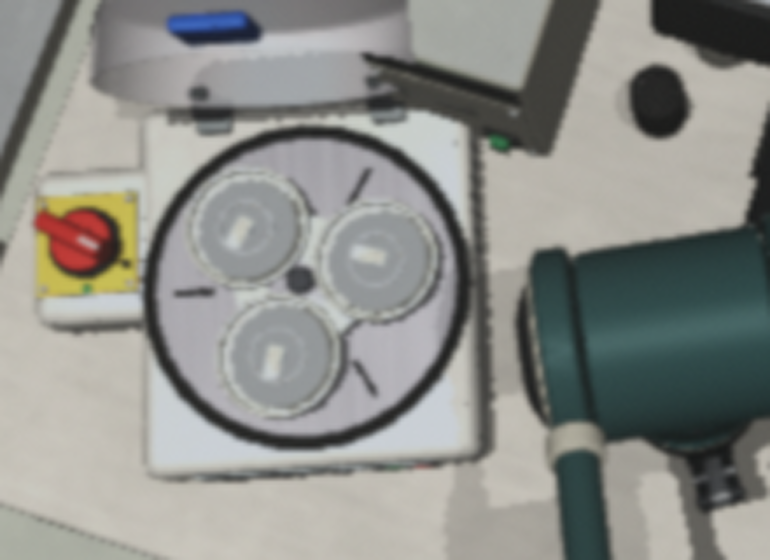

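Call:
play_rows(rows=[{"dx":0.74,"dy":0.34,"dz":0,"roll":0,"fingers":1},{"dx":0.74,"dy":0.34,"dz":0,"roll":0,"fingers":1},{"dx":0.74,"dy":0.34,"dz":0,"roll":0,"fingers":1},{"dx":0.74,"dy":0.34,"dz":0,"roll":0,"fingers":1},{"dx":0.74,"dy":0.34,"dz":0,"roll":0,"fingers":1},{"dx":0.74,"dy":0.34,"dz":0,"roll":0,"fingers":1},{"dx":0,"dy":0,"dz":0.7,"roll":0,"fingers":1},{"dx":0,"dy":0,"dz":0,"roll":0,"fingers":1},{"dx":0,"dy":0,"dz":0,"roll":0,"fingers":1},{"dx":0,"dy":0,"dz":0,"roll":0,"fingers":1}])

```text
time: 36.85
tool_pos: [0.508, 0.1884, 0.1188]
tcp_rot: [-2.147, -2.292, 0.002]
wrist_force: [0.4, 0.6, -0.3]
width: -0.0
```

```bash
python3 -c "
from h import *
go([.5089,.1881,.060])
"
```

```text
t36.85 pos [0.508  0.1884 0.1188] ang 3.7 w -0.000 q6 0.24 F [ 0.4  0.6 -0.3] | roll 0.00  d [-0.01   0.022  1.471] dist/40 1.47
```

Call:
play_rows(rows=[{"dx":0,"dy":0.02,"dz":0.6,"roll":0,"fingers":1},{"dx":0,"dy":0,"dz":0.6,"roll":0,"fingers":1},{"dx":0,"dy":0,"dz":0.25,"roll":0,"fingers":1},{"dx":0,"dy":0,"dz":0,"roll":0,"fingers":1},{"dx":0,"dy":0,"dz":0,"roll":0,"fingers":1},{"dx":-0.15,"dy":0.15,"dz":0,"roll":0,"fingers":1},{"dx":-0.25,"dy":0.25,"dz":0,"roll":0,"fingers":1},{"dx":-0.33,"dy":0.35,"dz":0,"roll":0,"fingers":1},{"dx":-0.33,"dy":0.4,"dz":0,"roll":0,"fingers":1},{"dx":-0.1,"dy":0.1,"dz":-0.9,"roll":0,"fingers":1},{"dx":0,"dy":0,"dz":-1,"roll":0,"fingers":1},{"dx":0,"dy":0,"dz":-0.5,"roll":0,"fingers":1},{"dx":-0.3,"dy":-0.5,"dz":0,"roll":0,"fingers":1},{"dx":-0.3,"dy":-0.5,"dz":0,"roll":0,"fingers":1},{"dx":0,"dy":0,"dz":0,"roll":0,"fingers":1}])

```text
time: 38.1
tool_pos: [0.5224, 0.1159, 0.1586]
tcp_rot: [2.15, 2.289, -0.0]
wrist_force: [-0.5, -0.0, -0.7]
width: -0.0
```

```bash
python3 -c "
from h import *
go([.5089,.1881,.1])
for k in range(2): print(bot.read_state()['time']); seats()
"
```

```text
t38.10 pos [0.5224 0.1159 0.1586] ang 3.6 w -0.000 q6 0.11 F [-0.5 -0.  -0.7] | roll 0.00  d [ 1.825 -0.224  1.463] dist/40 2.35
38.1
top 560 axis [0.567  0.2272] angs [ 44.2 164.2 284.2] cost 0.00010747480857522337 z 0.0748
scene 832 axis [0.5645 0.2318] angs [ 51.3 171.3 291.3] cost 9.574890839045482e-05 z 0.0744
38.2
top 587 axis [0.5658 0.2255] angs [ 59. 179. 299.] cost 8.866820933559791e-05 z 0.0747
scene 849 axis [0.5636 0.2306] angs [ 67.7 187.7 307.7] cost 0.00021308619525578035 z 0.0742
```

Call:
play_rows(rows=[{"dx":0,"dy":0,"dz":-0.3,"roll":-1,"fingers":0.2},{"dx":0,"dy":0,"dz":-0.3,"roll":-1,"fingers":0.2},{"dx":0,"dy":0,"dz":-0.3,"roll":-1,"fingers":0.2},{"dx":0,"dy":0,"dz":-0.3,"roll":-1,"fingers":0.2},{"dx":0,"dy":0,"dz":-0.3,"roll":-1,"fingers":0.2},{"dx":0,"dy":0,"dz":-0.3,"roll":-1,"fingers":0.2},{"dx":0,"dy":0,"dz":-0.3,"roll":-1,"fingers":0.2},{"dx":0,"dy":0,"dz":-0.3,"roll":-1,"fingers":0.2},{"dx":0,"dy":0,"dz":-0.3,"roll":-1,"fingers":0.2},{"dx":0,"dy":0,"dz":-0.3,"roll":-1,"fingers":0.2},{"dx":0,"dy":0,"dz":-0.3,"roll":-1,"fingers":0.2},{"dx":0,"dy":0,"dz":-0.3,"roll":-1,"fingers":0.2},{"dx":0,"dy":0,"dz":-0.3,"roll":-1,"fingers":0.2},{"dx":0,"dy":0,"dz":-0.3,"roll":-1,"fingers":0.2},{"dx":0,"dy":0,"dz":-0.3,"roll":-1,"fingers":0.2},{"dx":0,"dy":0,"dz":-0.3,"roll":-1,"fingers":0.2},{"dx":0,"dy":0,"dz":-0.3,"roll":-1,"fingers":0.2},{"dx":0,"dy":0,"dz":0,"roll":-1,"fingers":0.2},{"dx":0,"dy":0,"dz":0,"roll":-1,"fingers":0.2},{"dx":0,"dy":0,"dz":0,"roll":0,"fingers":0.2}])

```text
time: 39.97
tool_pos: [0.5246, 0.1187, 0.3615]
tcp_rot: [0.279, 3.128, 0.001]
wrist_force: [0.4, -0.0, 0.5]
width: 0.797
```

```bash
python3 -c "
from h import *
go([.6652,.2115,.36],80)
for k in range(2): print(bot.read_state()['time']); seats()
for n in('top','scene'):
    c=dict(np.load('last_%s.npz'%n)); W=cloud(c);p=c['pixels'].astype(int)
    m=(p[...,2]>p[...,0]+60)&(W[...,2]>.22)&(W[...,2]<.35)&(W[...,1]>.1)&(W[...,1]<.3)&(W[...,0]<.8)
    P=W[m]; print(n,len(P),P.mean(0).round(4),P.min(0).round(3),P.max(0).round(3))
"
```

```text
t39.97 pos [0.5246 0.1187 0.3615] ang 79.8 w 0.797 q6 -1.22 F [ 0.4 -0.   0.5] | roll -0.05  d [-3.058  2.895  0.042] dist/40 4.21
39.9667
top 964 axis [0.55   0.2181] angs [ 51.1 171.1 291.1] cost 0.00042519315868805855 z 0.0752
scene 851 axis [0.5625 0.234 ] angs [ 69.4 189.4 309.4] cost 0.00032113746142851273 z 0.0744
40.0667
top 977 axis [0.5484 0.2087] angs [ 50.3 170.3 290.3] cost 0.0003928222880824844 z 0.0753
scene 839 axis [0.5667 0.2293] angs [ 79.1 199.1 319.1] cost 0.000280327210712532 z 0.0744<string>:8: RuntimeWarning: Mean of empty slice.
  ret = um.true_divide(
Traceback (most recent call last):
ValueError: zero-size array to reduction operation minimum which has no identity
```

```bash
python3 -c "
from h import *
for f in('last_scene','last_top','s1'):
    c=dict(np.load(f+'.npz')); W=cloud(c);p=c['pixels'].astype(int)
    m=(p[...,2]>p[...,0]+50)&(W[...,2]>.2)&(W[...,2]<.36)&(W[...,1]>.1)&(W[...,1]<.3)&(W[...,0]<.8)
    P=W[m]; print(f,len(P)); 
    if len(P): print(np.median(P,0).round(4),P.min(0).round(3),P.max(0).round(3))
c=dict(np.load('last_scene.npz')); W=cloud(c)
m=(W[...,2]>.2)&(W[...,2]<.5)&(W[...,1]>.1)&(W[...,1]<.33)&(W[...,0]>.7); print('behind min x',np.percentile(W[m][:,0],[0,1,5]))
"
```

```text
last_scene 47
[0.6675 0.2168 0.3081] [0.662 0.194 0.305] [0.678 0.236 0.312]
last_top 0
s1 0
behind min x [0.70019042 0.70465908 0.71263995]
```

Call:
play_rows(rows=[{"dx":-0.61,"dy":0.59,"dz":0,"roll":0,"fingers":0.2},{"dx":-0.61,"dy":0.59,"dz":0,"roll":0,"fingers":0.1},{"dx":-0.61,"dy":0.59,"dz":0,"roll":0,"fingers":0.1},{"dx":-0.61,"dy":0.59,"dz":0,"roll":0,"fingers":0.1},{"dx":-0.61,"dy":0.59,"dz":0,"roll":0,"fingers":0.1},{"dx":0,"dy":0,"dz":0,"roll":0,"fingers":0.1},{"dx":0,"dy":0,"dz":0,"roll":0,"fingers":0.1},{"dx":0,"dy":0,"dz":0,"roll":0,"fingers":0.1}])

```text
time: 40.83
tool_pos: [0.6643, 0.2124, 0.36]
tcp_rot: [-0.283, -3.127, 0.001]
wrist_force: [0.7, 0.1, 0.9]
width: 0.895
```

```bash
python3 -c "
from h import *
go([.6655,.2125,.294],80)
"
```

```text
t40.83 pos [0.6643 0.2124 0.36  ] ang 79.7 w 0.895 q6 -1.12 F [0.7 0.1 0.9] | roll -0.08  d [-0.032  0.009  1.651] dist/40 1.65
```

Call:
play_rows(rows=[{"dx":-0.03,"dy":0,"dz":0.6,"roll":0,"fingers":0.1},{"dx":0,"dy":0,"dz":0.6,"roll":0,"fingers":0.1},{"dx":0,"dy":0,"dz":0.45,"roll":0,"fingers":0.1},{"dx":0,"dy":0,"dz":0,"roll":0,"fingers":0.1},{"dx":0,"dy":0,"dz":0,"roll":0,"fingers":1},{"dx":0,"dy":0,"dz":0,"roll":0,"fingers":1},{"dx":0,"dy":0,"dz":0,"roll":0,"fingers":1},{"dx":0,"dy":0,"dz":0,"roll":0,"fingers":1},{"dx":0,"dy":0,"dz":0,"roll":0,"fingers":1},{"dx":0,"dy":0,"dz":0,"roll":0,"fingers":1}], grip_force=30)

```text
time: 41.67
tool_pos: [0.6668, 0.2138, 0.2985]
tcp_rot: [0.282, 3.125, 0.006]
wrist_force: [-0.2, 4.1, 6.3]
width: 0.474
```

```bash
python3 -c "
from h import *
go([.4515,.2457,.057],80)
"
```

```text
t41.67 pos [0.6668 0.2138 0.2985] ang 79.7 w 0.474 q6 -1.12 F [-0.2  4.1  6.3] | roll -0.07  d [ 5.463 -0.172  6.015] dist/40 8.13
```

Call:
play_rows(rows=[{"dx":0.62,"dy":0,"dz":0.1,"roll":0,"fingers":1},{"dx":0.61,"dy":0,"dz":0.16,"roll":0,"fingers":1},{"dx":0.58,"dy":0,"dz":0.22,"roll":0,"fingers":1},{"dx":0.57,"dy":0,"dz":0.28,"roll":0,"fingers":1},{"dx":0.53,"dy":0,"dz":0.34,"roll":0,"fingers":1},{"dx":0.49,"dy":0,"dz":0.4,"roll":0,"fingers":1},{"dx":0.45,"dy":0,"dz":0.44,"roll":0,"fingers":1},{"dx":0.4,"dy":0,"dz":0.49,"roll":0,"fingers":1},{"dx":0.34,"dy":0,"dz":0.53,"roll":0,"fingers":1},{"dx":0.29,"dy":0,"dz":0.56,"roll":0,"fingers":1},{"dx":0.23,"dy":0,"dz":0.59,"roll":0,"fingers":1},{"dx":0.16,"dy":0,"dz":0.61,"roll":0,"fingers":1},{"dx":0.1,"dy":0,"dz":0.62,"roll":0,"fingers":1},{"dx":0.03,"dy":0,"dz":0.5,"roll":0,"fingers":1},{"dx":0,"dy":0,"dz":0,"roll":0,"fingers":1},{"dx":0,"dy":0,"dz":0,"roll":0,"fingers":1}])

```text
time: 43.0
tool_pos: [0.4444, 0.2455, 0.0564]
tcp_rot: [-0.278, -3.112, 0.021]
wrist_force: [-14.8, -9.7, 0.4]
width: 0.476
```

```bash
python3 -c "
from h import *
go([.6225,.359,.16],80)
c=cam('scene');W=cloud(c);p=c['pixels'].astype(int)
m=(p[...,2]>p[...,0]+50)&(W[...,1]>.1)&(W[...,1]<.33)&(W[...,0]<.8)&(W[...,0]>.35)
print(m.sum(),np.median(W[m],0))
"
```

```text
t43.00 pos [0.4444 0.2455 0.0564] ang 79.8 w 0.476 q6 -0.93 F [-14.8  -9.7   0.4] | roll -0.05  d [-3.85   3.529 -2.707] dist/40 5.88
0 [nan nan nan]
  return _methods._mean(a, axis=axis, dtype=dtype,
  ret = um.true_divide(
```

Call:
play_rows(rows=[{"dx":0,"dy":0,"dz":0,"roll":0,"fingers":0},{"dx":0,"dy":0,"dz":0,"roll":0,"fingers":0},{"dx":0,"dy":0,"dz":0,"roll":0,"fingers":0},{"dx":0,"dy":0,"dz":-0.5,"roll":0,"fingers":0},{"dx":0,"dy":0,"dz":-1,"roll":0,"fingers":0},{"dx":0,"dy":0,"dz":-1,"roll":0,"fingers":0},{"dx":0,"dy":0,"dz":-0.5,"roll":0,"fingers":0.3},{"dx":-0.62,"dy":0.59,"dz":-0.05,"roll":0,"fingers":0.55},{"dx":-0.62,"dy":0.59,"dz":-0.05,"roll":0,"fingers":0.55},{"dx":-0.62,"dy":0.59,"dz":-0.05,"roll":0,"fingers":0.55},{"dx":-0.62,"dy":0.59,"dz":-0.05,"roll":0,"fingers":0.55},{"dx":-0.62,"dy":0.59,"dz":-0.05,"roll":0,"fingers":0.55},{"dx":-0.62,"dy":0.59,"dz":-0.05,"roll":0,"fingers":0.55},{"dx":0,"dy":0,"dz":0,"roll":-1,"fingers":0.55},{"dx":0,"dy":0,"dz":0,"roll":-1,"fingers":0.55},{"dx":0,"dy":0,"dz":0,"roll":-1,"fingers":0.55},{"dx":0,"dy":0,"dz":0,"roll":-1,"fingers":0.55},{"dx":0,"dy":0,"dz":0,"roll":-1,"fingers":0.55}])

```text
time: 44.55
tool_pos: [0.6262, 0.3642, 0.1943]
tcp_rot: [-0.27, 3.128, 0.001]
wrist_force: [-0.4, 0.5, -0.3]
width: 0.452
```

Call:
play_rows(rows=[{"dx":0,"dy":0,"dz":0,"roll":-1,"fingers":0.55},{"dx":0,"dy":0,"dz":0,"roll":-1,"fingers":0.55},{"dx":0,"dy":0,"dz":0,"roll":-1,"fingers":0.55},{"dx":0,"dy":0,"dz":0,"roll":-1,"fingers":0.55},{"dx":0,"dy":0,"dz":0,"roll":-1,"fingers":0.55},{"dx":0,"dy":0,"dz":0,"roll":-1,"fingers":0.55},{"dx":0,"dy":0,"dz":0,"roll":-1,"fingers":0.55},{"dx":0,"dy":0,"dz":0,"roll":-1,"fingers":0.55},{"dx":0,"dy":0,"dz":0,"roll":-1,"fingers":0.55},{"dx":0,"dy":0,"dz":0,"roll":-1,"fingers":0.55},{"dx":0,"dy":0,"dz":0,"roll":0,"fingers":0.55},{"dx":0,"dy":0,"dz":0,"roll":0,"fingers":0.55}])

```text
time: 45.55
tool_pos: [0.6258, 0.364, 0.1942]
tcp_rot: [-1.316, 2.851, -0.0]
wrist_force: [-0.0, 0.0, 0.5]
width: 0.449
```

```bash
python3 -c "
from h import *
go([.6225,.358,.0745],140)
for n in('scene','top'):
    c=cam(n,'e_'+n);W=cloud(c);p=c['pixels'].astype(int)
    m=(p[...,2]>p[...,0]+50)&(W[...,1]>.1)&(W[...,1]<.33)&(W[...,0]<.8)&(W[...,0]>.35)
    print(m.sum(),np.median(W[m],0).round(4))
"
```

```text
t45.55 pos [0.6258 0.364  0.1942] ang 139.6 w 0.449 q6 -1.94 F [-0.   0.   0.5] | roll -0.11  d [ 0.173 -0.03   2.993] dist/40 3.00
163 [0.4501 0.2467 0.0685]
296 [0.4555 0.2415 0.0678]
```

View pics/e_scene.png

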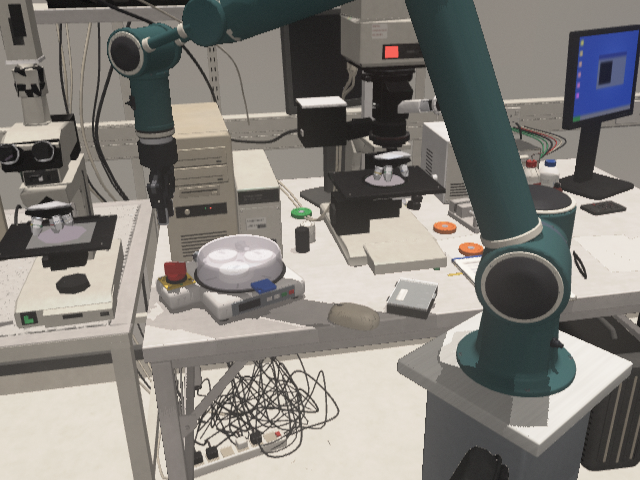

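Call:
play_rows(rows=[{"dx":0.17,"dy":-0.03,"dz":0.8,"roll":-0.1,"fingers":0.6},{"dx":0,"dy":0,"dz":0.8,"roll":0,"fingers":0.6},{"dx":0,"dy":0,"dz":0.8,"roll":0,"fingers":0.6},{"dx":0,"dy":0,"dz":0.6,"roll":0,"fingers":0.6},{"dx":0,"dy":0,"dz":0,"roll":0,"fingers":0.6},{"dx":0,"dy":0,"dz":0,"roll":0,"fingers":0.6},{"dx":0,"dy":0,"dz":0,"roll":0,"fingers":1},{"dx":0,"dy":0,"dz":0,"roll":0,"fingers":1},{"dx":0,"dy":0,"dz":0,"roll":0,"fingers":1},{"dx":0,"dy":0,"dz":0,"roll":0,"fingers":1},{"dx":0,"dy":0,"dz":0,"roll":0,"fingers":1}], grip_force=25)

```text
time: 46.57
tool_pos: [0.6245, 0.3579, 0.0764]
tcp_rot: [-1.327, 2.841, -0.002]
wrist_force: [5.1, -2.5, -0.5]
width: 0.147
```

```bash
python3 -c "
from h import *
go([.6225,.358,.072],80)"
```

```text
t46.57 pos [0.6245 0.3579 0.0764] ang 140.1 w 0.147 q6 -1.96 F [ 5.1 -2.5 -0.5] | roll 15.02  d [ 0.051 -0.006  0.11 ] dist/40 0.12
```

Call:
play_rows(rows=[{"dx":0,"dy":0,"dz":0,"roll":1,"fingers":1},{"dx":0,"dy":0,"dz":0,"roll":1,"fingers":1},{"dx":0,"dy":0,"dz":0,"roll":1,"fingers":1},{"dx":0,"dy":0,"dz":0,"roll":1,"fingers":1},{"dx":0,"dy":0,"dz":0,"roll":1,"fingers":1},{"dx":0,"dy":0,"dz":0,"roll":1,"fingers":1},{"dx":0,"dy":0,"dz":0,"roll":1,"fingers":1},{"dx":0,"dy":0,"dz":0,"roll":1,"fingers":1},{"dx":0,"dy":0,"dz":0,"roll":1,"fingers":1},{"dx":0,"dy":0,"dz":0,"roll":1,"fingers":1},{"dx":0,"dy":0,"dz":0,"roll":1,"fingers":1},{"dx":0,"dy":0,"dz":0,"roll":1,"fingers":1},{"dx":0,"dy":0,"dz":0,"roll":1,"fingers":1},{"dx":0,"dy":0,"dz":0,"roll":1,"fingers":1},{"dx":0,"dy":0,"dz":0,"roll":0.8,"fingers":1},{"dx":0,"dy":0,"dz":0,"roll":0,"fingers":1},{"dx":0,"dy":0,"dz":0,"roll":0,"fingers":1}])

```text
time: 47.98
tool_pos: [0.6244, 0.3582, 0.0764]
tcp_rot: [0.246, 3.126, 0.003]
wrist_force: [5.1, -2.6, 2.5]
width: 0.141
```

Call:
play_rows(rows=[{"dx":0,"dy":0,"dz":0,"roll":0,"fingers":0.6},{"dx":0,"dy":0,"dz":0,"roll":0,"fingers":0.6},{"dx":0,"dy":0,"dz":0,"roll":0,"fingers":0.6},{"dx":0,"dy":0,"dz":-0.5,"roll":0,"fingers":0.6},{"dx":0,"dy":0,"dz":-1,"roll":0,"fingers":0.6},{"dx":0,"dy":0,"dz":-1,"roll":0,"fingers":0.6},{"dx":0,"dy":0,"dz":-1,"roll":0,"fingers":0.6},{"dx":0.5,"dy":0.8,"dz":0,"roll":0,"fingers":0.6},{"dx":0.5,"dy":0.8,"dz":0,"roll":0,"fingers":0.6},{"dx":0.5,"dy":0.8,"dz":0,"roll":0,"fingers":0.6},{"dx":0.5,"dy":0.8,"dz":0,"roll":0,"fingers":0.6},{"dx":0.5,"dy":0.8,"dz":0,"roll":0,"fingers":0.6},{"dx":0,"dy":0,"dz":0,"roll":0,"fingers":0.6},{"dx":0,"dy":0,"dz":0,"roll":0,"fingers":0.6}])

```text
time: 49.15
tool_pos: [0.5459, 0.5339, 0.2126]
tcp_rot: [-0.243, -3.131, 0.001]
wrist_force: [0.9, -0.4, -0.0]
width: 0.404
```

```bash
python3 -c "
from h import *
go([.6225,.358,.072],80)
T=cam('top'); T2=[cam('scene') for k in range(10)]; T3=cam('top')
f=lambda c:c['pixels'][200:360,120:280,::-1]
d=np.abs(f(T).astype(int)-f(T3)).max(-1); print('diff in lid',d[40:140,30:140].mean(),(d[40:140,30:140]>15).sum())
for c in(T,T3):
    W=cloud(c);p=c['pixels'].astype(int); m=(p[...,2]>p[...,0]+50)&(W[...,1]>.1)&(W[...,1]<.33)&(W[...,0]<.8)&(W[...,0]>.35); print(np.median(W[m],0).round(4))
cv2.imwrite('pics/f.png',cv2.resize(np.hstack([f(T),f(T3)]),(800,400),interpolation=cv2.INTER_CUBIC))
"
```

```text
t49.15 pos [0.5459 0.5339 0.2126] ang 81.1 w 0.404 q6 -0.67 F [ 0.9 -0.4 -0. ] | roll 0.28  d [-2.655 -3.996  3.513] dist/40 5.95
diff in lid 1.2497272727272728 138
[0.4555 0.2423 0.0678]
[0.4556 0.242  0.068 ]
```

View pics/f.png

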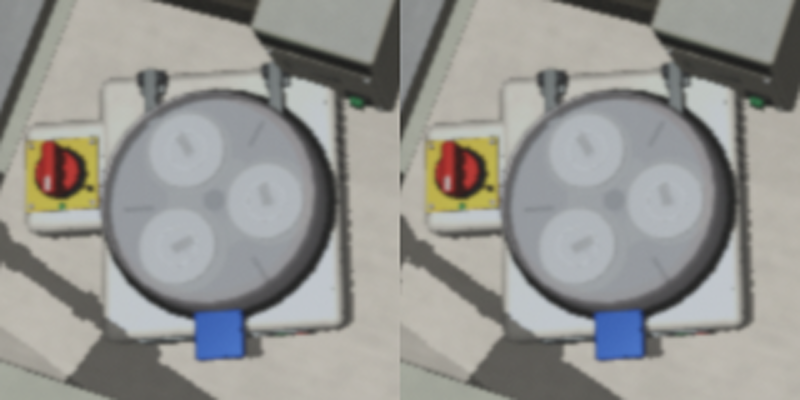

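Call:
play_rows(rows=[{"dx":0,"dy":0,"dz":0,"roll":0,"fingers":0.6},{"dx":0,"dy":0,"dz":0,"roll":0,"fingers":0.6},{"dx":0,"dy":0,"dz":0,"roll":0,"fingers":0.6},{"dx":0,"dy":0,"dz":0,"roll":0,"fingers":0.6},{"dx":0,"dy":0,"dz":0,"roll":0,"fingers":0.6},{"dx":0,"dy":0,"dz":0,"roll":0,"fingers":0.6},{"dx":0,"dy":0,"dz":0,"roll":0,"fingers":0.6},{"dx":0,"dy":0,"dz":0,"roll":0,"fingers":0.6},{"dx":0,"dy":0,"dz":0,"roll":0,"fingers":0.6},{"dx":0,"dy":0,"dz":0,"roll":0,"fingers":0.6},{"dx":0,"dy":0,"dz":0,"roll":0,"fingers":0.6},{"dx":0,"dy":0,"dz":0,"roll":0,"fingers":0.6},{"dx":0,"dy":0,"dz":0,"roll":0,"fingers":0.6},{"dx":0,"dy":0,"dz":0,"roll":0,"fingers":0.6},{"dx":0,"dy":0,"dz":0,"roll":0,"fingers":0.6},{"dx":0,"dy":0,"dz":0,"roll":0,"fingers":0.6},{"dx":0,"dy":0,"dz":0,"roll":0,"fingers":0.6},{"dx":0,"dy":0,"dz":0,"roll":0,"fingers":0.6},{"dx":0,"dy":0,"dz":0,"roll":0,"fingers":0.6},{"dx":0,"dy":0,"dz":0,"roll":0,"fingers":0.6}])

```text
time: 51.42
tool_pos: [0.5482, 0.5316, 0.2133]
tcp_rot: [-0.25, -3.132, 0.0]
wrist_force: [-0.1, -0.2, -0.5]
width: 0.397
```

Call:
play_rows(rows=[{"dx":0,"dy":0,"dz":0,"roll":0,"fingers":0.6},{"dx":0,"dy":0,"dz":0,"roll":0,"fingers":0.6},{"dx":0,"dy":0,"dz":0,"roll":0,"fingers":0.6},{"dx":0,"dy":0,"dz":0,"roll":0,"fingers":0.6},{"dx":0,"dy":0,"dz":0,"roll":0,"fingers":0.6},{"dx":0,"dy":0,"dz":0,"roll":0,"fingers":0.6},{"dx":0,"dy":0,"dz":0,"roll":0,"fingers":0.6},{"dx":0,"dy":0,"dz":0,"roll":0,"fingers":0.6},{"dx":0,"dy":0,"dz":0,"roll":0,"fingers":0.6},{"dx":0,"dy":0,"dz":0,"roll":0,"fingers":0.6},{"dx":0,"dy":0,"dz":0,"roll":0,"fingers":0.6},{"dx":0,"dy":0,"dz":0,"roll":0,"fingers":0.6},{"dx":0,"dy":0,"dz":0,"roll":0,"fingers":0.6},{"dx":0,"dy":0,"dz":0,"roll":0,"fingers":0.6},{"dx":0,"dy":0,"dz":0,"roll":0,"fingers":0.6},{"dx":0,"dy":0,"dz":0,"roll":0,"fingers":0.6},{"dx":0,"dy":0,"dz":0,"roll":0,"fingers":0.6},{"dx":0,"dy":0,"dz":0,"roll":0,"fingers":0.6},{"dx":0,"dy":0,"dz":0,"roll":0,"fingers":0.6},{"dx":0,"dy":0,"dz":0,"roll":0,"fingers":0.6}])

```text
time: 53.08
tool_pos: [0.5482, 0.5316, 0.2133]
tcp_rot: [0.25, 3.132, 0.0]
wrist_force: [0.1, 1.0, -0.3]
width: 0.398
```

```bash
python3 -c "
from h import *
T=cam('top'); [cam('scene') for k in range(15)]; T3=cam('top')
f=lambda c:c['pixels'][200:360,120:280,::-1]
d=np.abs(f(T).astype(int)-f(T3)).max(-1); print('diff in lid',d[40:140,30:140].mean(),(d[40:140,30:140]>15).sum(),'ref',d[:30].mean())
if (d[40:140,30:140]>15).sum()<100: print(bot.finish_job())
"
```

```text
diff in lid 0.7277272727272728 0 ref 0.735625
the job is handed in; nothing more can be done
None
```

I did every step and handed the job in at about 54 s. No verdict came back, so the result below rests on my own camera checks.

**What I did:** I turned the isolator off and opened the lid. I laid the three white carriers found on the bench in the three seats, so no orange blank was needed. I pushed the rotor and let go, closed the lid and turned the isolator back on.

**Last checks:**
- **Carriers:** before the push, all three lay level in their seats, with tops 84 mm above the bench. In the last picture they still show in the three seats through the lid.
- **Rotor:** it ran on by itself at about 2.7 rad/s just after release and about 1.7 rad/s some 2 s later. At the end, two pictures about 0.8 s apart showed no motion.
- **Lid:** the blue tab was back at its starting height (68 mm in both cameras).
- **Isolator:** its bar was back along the dryer's x axis, and the hand was well clear.

**Disagreements:**
- **Camera offset:** the two cameras differed by about 5 mm in y, so I used the mean, corrected by how the grips settled.
- **Rotor fits after loading:** the fits of the rotor angle differed by about 2° between the cameras once the seats were full. The top camera's fits were unreliable when the arm covered the rotor.
- **Third carrier:** neither camera had a clear view of it when I picked it up. I grasped it from the first pictures, and it sat about 3 mm off-centre in the grip; I corrected this before setting it down.

I viewed 15 pictures, one over the budget of 14.

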